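Fit the strainer basket and screw its captive cap home

ROBOT

A 6-joint arm with a two-finger parallel gripper is mounted at the origin on the work surface. World frame = base frame: x ahead of the robot, y to its left, z up, the work surface at z = 0. Lengths are in m, angles in rad, forces in N, time in s.
With the tool pointing down it reaches from about 0.25 to 0.8 m from the base axis. Payload 3.9 kg.
Tool frame: the origin (TCP) lies at the very end of the fingers, on their centre line; the grasp point (between the pads) lies 19 mm behind it; z points along the fingers, y is the direction in which the jaws open and shut (so a half turn about z gives the same grasp; the last joint's range is limited). The gripper opens to 85 mm and grips with 20 to 120 N. Pads are 22 mm wide; open, the fingers measure 114 mm over their backs; the gripper's body (76 mm by 85 mm) begins 54 mm behind the grasp point. The pads swing forward as they close: fully open they stand 13 mm farther back than shut.
Start: joints at [-1.231, 0.26, -0.138, 1.173, 0, 1.571], TCP at [0.175, -0.495, 0.231] pointing down, gripper open.
Joint ranges: [-2.78, 2.78], [-0.83, 1.72], [-1.28, 1.37], [-1.9, 2.12], [-1.57, 1.48], [-3.14, 3.14]. Speed limits (rad/s): [2.57, 2.57, 3.14, 3.14, 3.14, 3.14].

INTERFACE

Orientations are given as a unit quaternion [w, x, y, z].
In Python, from bench import r gives the robot as it stands. The module is installed in compiled form; this text tells all that it offers.
- The arm moves only by the tool move_arm, never from a script. Its argument "series" is a list of rows, each an object with "translation": the shift along the tool's x, y, z in units of 40 mm (1.0 is 40 mm), a list of three; "roll": the turn about the tool's z in units of 5 degrees (1.0 is 5 degrees); "gripper": the finger opening in mm, from 0 to 85.4. In form: [{"translation": [dx, dy, dz], "roll": roll, "gripper": gripper}, ...]. A call has exactly 8 rows; each row is the pose to reach, as a shift and turn from the pose commanded when the call began, along the tool's axes at that moment; what a row does not reach only later rows make up. A row lasts 1/10 s, in which the tool goes at most 50 mm and 8.59 degrees, less where a joint would pass 70% of its speed; a pose out of reach is approached as far as the arm can. A call with a gripper value outside its range is refused whole. The fingers move at their own pace and stop on an object; "newtons" is the grip in N (left out, the last holds). Time passes only in rows, so rows that repeat a pose let the fingers close, or fill a call up. It gives the time, the measured TCP pose, the force and the opening at its end, in the units of the state.
- r.state(): the state, without advancing time (a new reading comes with each control period).
- r.get_image(name): name is "scene" or "top" or "wrist"; returns the picture (384x512x3 uint8, red, green, blue); there is no depth.
- r.camera_params(name): a dict with "fx", "fy", "cx", "cy" (pixels), "cam_to_world" (4x4, takes a point from camera to world coordinates); the wrist camera has in their place "mount" (4x4, takes a point from camera to tool coordinates, whose origin is the TCP and whose axes are the flange's). Camera axes: x right, y up, looking along -z (the intrinsics and any distortion apply to the point x, -y, -z); pixel columns grow to the right and rows downward; lengths in m; the calibration is good to about 2 mm. The wrist camera is an equidistant fisheye: a pixel r from the principal point sees the ray r / f radians off the axis. A picture is of the moment at which its call begins: read the wrist's pose just before it. camera_params takes no time and is no camera call.
- r.job_done(): hands the job in, once; it reports no verdict.
The state is a dict: "t": time; "joint_pos": joint angles; "joint_vel": joint speeds; "effort": joint torques, N m; "eef_pos": TCP position; "tcp_rot": TCP orientation; "force": force on the tool from outside, world axes, zero at the start; "ft_torque": the same for the moment, N m; "finger_gap": opening from 0.0 (shut) to 1.0 (fully open).
Only numpy, scipy, OpenCV 4.12 (cv2) and the standard library are available. Lean on these libraries where they do the work, as an engineer would, in place of code of your own. Each camera call takes 0.05 s, during which the arm holds its last target.

TASK

Close up the repaired pump strainer: stand the basket that fits down inside the grey strainer pot, handle upwards. Then swing the captive screw cap on its arm over the mouth, up against the arm's stop, and screw it clockwise until it is fully home. Leave the basket that is too wide for the pot, the wrench, the pipe coupling and the jar where they are.

Things in the scene. Friction and masses are not known exactly. Their poses are not given: they have to be found in the camera images.
- pot_mouth (a point): Centre of the open mouth of the grey strainer pot, at rim level, 110 mm above the bench. The pot is an upright round vessel fixed to the bench, 96 mm outside, bore 74 mm. Its position and yaw vary. Two flanged pipe stubs run along its own +x and -x, out to 69 mm from its axis, up to 69 mm high. The arm's hinge post stands 85 mm from its axis along its own -y.
- pot_floor (a point): Centre of the pot's inner floor, 10 mm above the bench (100 mm below the rim); axes of the pot, z up.
- swing_pivot (a point): On the upright hinge axis of the swing arm, 122 mm above the bench. The arm is a dark steel bar ending in a ring (110 mm outside, 116 to 128 mm above the bench) that holds the captive cap; the ring's centre, which is the cap's axis, is 85 mm from the hinge. Own axes turn with the arm: +y points from the hinge to the cap's axis, z up.
- swing_post (a point): Upright round black handle post on the side of the arm's ring, 18 mm in diameter, 128 to 180 mm above the bench; this point is on its axis at 168 mm, where to hold it. From the hinge it lies 72 mm along the arm's own +x and 85 mm along its +y (111 mm from the hinge axis), 72 mm from the cap's axis. The cap's rim is at most 140 mm above the bench.
- swing (a joint): Angle of the swing arm (rad): 0 = against its stop with the cap exactly over the pot's mouth; grows as it opens, clockwise seen from above, to 2.7. So it closes anticlockwise about the hinge. Starts open at 1.9 to 2.5. Light friction (0.15 N m); stays where it is left.
- screw (a joint): Turn of the cap in the arm's ring (rad), growing clockwise seen from above: 0 = wound fully up, 2.4 = fully home (hard stop). Starts at 0 to 0.4. The cap sinks 3.5 mm per rad. Friction 0.12 N m; stays where it is left. The plug under the cap (68 mm, tapered) clears the rim by 3 mm when wound up, so swing the arm to its stop before screwing; beyond 0.8 rad it strikes the rim.
- cap_grip (a point): On the axis of the captive grey plastic cap (95 mm across), in the straight bar on its top by which it is turned: bar 52 mm long, 12 mm thick, 33 mm high. This point is 24 mm above the cap's flat top, 8 mm below the bar's top, and 164 mm above the bench when wound up, 156 mm when home. The bar runs along this point's own x axis; z is up.
- basket_narrow_centre (a point): Loose round steel strainer basket, the narrow one, which fits the pot: 62 mm outside diameter, 88 mm high with its handle, mass about 0.16 kg. This point is on its axis, 44 mm above its underside. Upright when z is up.
- basket_narrow_handle (a point): Middle of the narrow basket's handle bar, 83 mm above its underside: bar 10 x 10 mm in section, 58 mm long, running along this point's own y axis, on two uprights; 23 mm of free room between the basket's rim (55 mm above its underside) and the bar.
- basket_wide_centre (a point): Loose steel strainer basket of the same form and height but 88 mm in diameter (82 mm at its foot): too wide for the pot; a bystander. This point is on its axis, 44 mm above its underside. The two baskets change places.
- wrench_grip (a point): Steel wrench, 190 mm long, lying on the bench beyond the work; a bystander. Point on its handle.
- coupling_centre (a point): White plastic pipe coupling, an open tube 60 mm across and 45 mm high, standing on the bench; a bystander. Point at its centre.
- jar_centre (a point): White plastic grease jar with black lid, 64 mm across, 70 mm high; a bystander. Point at its centre.
There are look-alikes about, which are no part of the job. What is shaped like the part that bears basket_narrow_centre but blue or purple is not meant.

How it is judged:
By the outcome, as a careful person would: the job done as asked, in the order asked, and still so for the second after the job is handed in, with the robot touching nothing.
It also fails if it takes over 72 s, if anything falls off the work surface, if the arm or the gripper's body presses on something with over 40 N, if the wrist force passes 120 N, or if a joint passes its speed limit or range.

## Working session

There is one attempt and no reset: what is moved stays moved. The work goes in short steps, Python scripts to look and compute and a tool call to move; the robot and the scene stay as the last step left them, time stands still between calls to the robot, and variables do not carry over. Pictures are saved under pics/ and viewed, and the job is handed in when it is done.

Besides the shell and the picture viewer there is one more tool, called after "Call:" by a JSON object that holds its "api" and its "payload", one argument or row to a line. move_arm: Moves the arm, as the interface text tells. Its arguments: {"type":"object","properties":{"series":{"type":"array"},"newtons":{"type":"number"}},"required":["series"]}

```bash
mkdir -p pics; python3 - <<'E'
from bench import r
import cv2,json
s=r.state();print({k:(v if not hasattr(v,'tolist') else v.tolist()) for k,v in s.items()})
for n in ["scene","top","wrist"]:
    p=r.camera_params(n);print(n,p)
    im=r.get_image(n);cv2.imwrite(f"pics/{n}0.png",im[:,:,::-1])
E
```

```text
{'t': 0.0, 'joint_pos': [-1.2309766467468375, 0.2606918576941692, -0.13940470914614353, 1.1727120709138954, -1.4554998901100485e-05, 1.5708147615751766], 'joint_vel': [0.0026215651966359273, 0.00020121391159558016, 0.0010852649454062614, -0.0006360859438127516, 0.00011679759527475862, 0.0019491308744951558], 'effort': [0.002947273605968803, -40.56801795959473, 25.391952395439148, 0.018754925695247948, 0.00010470540019014152, -1.5564545492452453e-05], 'eef_pos': [0.17475220961196303, -0.4943149799341846, 0.23044732768265036], 'tcp_rot': [-0.0009904344783910595, 0.9856010747885731, 0.16908432503972676, -0.0001773161400715491], 'force': [-1.2819040006315974, 0.46081547890866315, 0.6344591867554507], 'ft_torque': [-0.0006942365222445958, 0.028249894197947316, -0.026213394094682145], 'finger_gap': 1.001506042468246}
scene {'fx': 374.0613267497644, 'fy': 374.0613267497644, 'cx': 257.8785609252163, 'cy': 190.43767068922955, 'cam_to_world': array([[ 0.16120021, -0.71084804,  0.68462366,  1.25888931],
       [ 0.98676399,  0.10368692, -0.12468297, -0.10224809],
       [ 0.01764413,  0.6956608
[... 220 characters left out ...]
([[ 0.011429  ,  0.99150888, -0.12953577,  0.47219725],
       [-0.99989186,  0.0125312 ,  0.007697  ,  0.02834436],
       [ 0.00925488,  0.12943379,  0.99154488,  0.95012474],
       [ 0.        ,  0.        ,  0.        ,  1.        ]])}
wrist {'fx': 297.3186396354542, 'fy': 297.3186396354542, 'cx': 256.29608672483795, 'cy': 187.23096458264703, 'mount': array([[-1.21327374e-03,  9.45630213e-01,  3.25241491e-01,
         8.45149875e-02],
       [ 9.99998904e-01,  1.42318575e-03, -4.07497305e-04,
        -7.54408448e-04],
       [-8.48220820e-04,  3.25240641e-01, -9.45630904e-01,
        -1.42583316e-01],
       [ 0.00000000e+00,  0.00000000e+00,  0.00000000e+00,
         1.00000000e+00]])}
```

View pics/scene0.png

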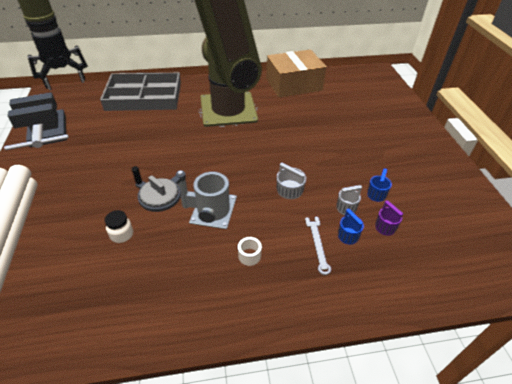

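View pics/top0.png

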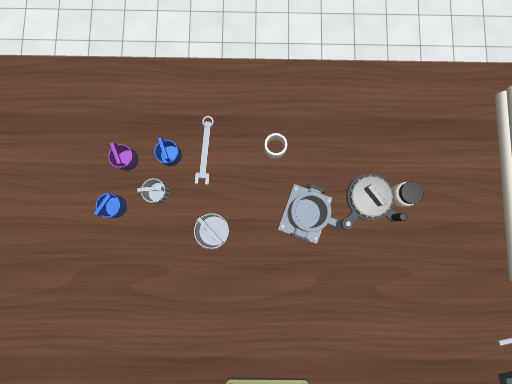

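View pics/wrist0.png

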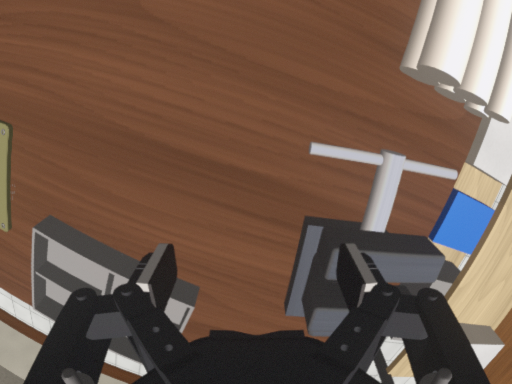

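```bash
cat > h.py <<'E'
import numpy as np,cv2
from bench import r
from scipy.spatial.transform import Rotation as R
def proj(name,P):
    p=r.camera_params(name);T=np.linalg.inv(p["cam_to_world"]);c=T[:3,:3]@np.asarray(P,float)+T[:3,3]
    return np.array([p["cx"]+p["fx"]*c[0]/-c[2],p["cy"]+p["fy"]*-c[1]/-c[2]])
def ray(name,u,v):
    p=r.camera_params(name);T=p["cam_to_world"]
    d=T[:3,:3]@np.array([(u-p["cx"])/p["fx"],-(v-p["cy"])/p["fy"],-1.]);return T[:3,3],d
def onz(name,u,v,z):
    o,d=ray(name,u,v);return o+d*(z-o[2])/d[2]
def tool():
    s=r.state();q=s["tcp_rot"];return np.array(s["eef_pos"]),R.from_quat([q[1],q[2],q[3],q[0]]).as_matrix()
def wray(u,v,pose):
    p=r.camera_params("wrist");x=np.array([u-p["cx"],v-p["cy"]]);rr=np.hypot(*x);th=rr/p["fx"]
    e=x/max(rr,1e-9);d=np.array([np.sin(th)*e[0],-np.sin(th)*e[1],-np.cos(th)])
    M=p["mount"];t,Rm=pose
    return t+Rm@M[:3,3],Rm@(M[:3,:3]@d)
def wonz(u,v,z,pose):
    o,d=wray(u,v,pose);return o+d*(z-o[2])/d[2]
def wproj(P,pose):
    p=r.camera_params("wrist");M=p["mount"];t,Rm=pose
    c=M[:3,:3].T@(Rm.T@(np.asarray(P)-t)-M[:3,3]);th=np.arctan2(np.hypot(c[0],c[1]),-c[2]);n=np.hypot(c[0],c[1])
    return np.array([p["cx"]+p["fx"]*th*c[0]/n,p["cy"]-p["fx"]*th*c[1]/n])
def crop(im,x0,y0,x1,y1,k,fn):
    cv2.imwrite(fn,cv2.resize(im[y0:y1,x0:x1,::-1],None,fx=k,fy=k,interpolation=cv2.INTER_CUBIC))
def goto(P,yaw=None):
    """report shift in tool units (40mm) and roll (5deg) for TCP to P, tool y axis at yaw (mod pi)"""
    t,Rm=tool();d=Rm.T@(np.asarray(P)-t)
    ro=None
    if yaw is not None:
        y=Rm[:,1];cur=np.arctan2(y[1],y[0])
        dy=(yaw-cur+np.pi/2)%np.pi-np.pi/2
        ro=np.degrees(-dy)/5  # tool z down
    print("tcp",t.round(4),"units",(d/0.04).round(3),"roll",None if ro is None else round(ro,2),"joints",np.round(r.state()["joint_pos"],2))
E
python3 - <<'E'
import cv2
a=cv2.imread('pics/top0.png')[:,:,::-1];b=cv2.imread('pics/scene0.png')[:,:,::-1]
from h import crop
crop(a,85,125,245,260,5,'pics/c1.png');crop(a,265,150,435,260,4,'pics/c2.png')
crop(b,260,150,420,250,5,'pics/c3.png');crop(b,95,150,255,250,5,'pics/c4.png')
E
```

```text
(no output)
```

View pics/c1.png

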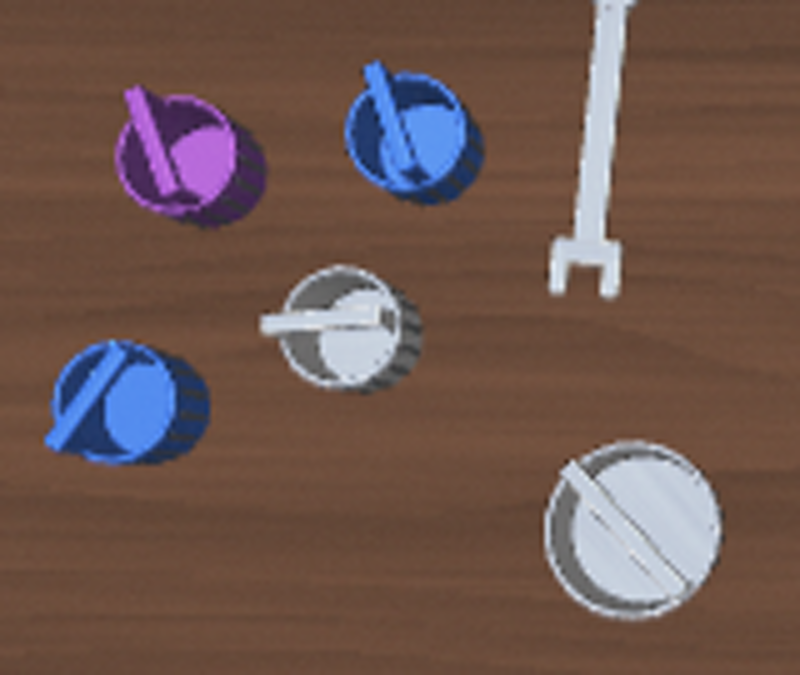

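View pics/c2.png

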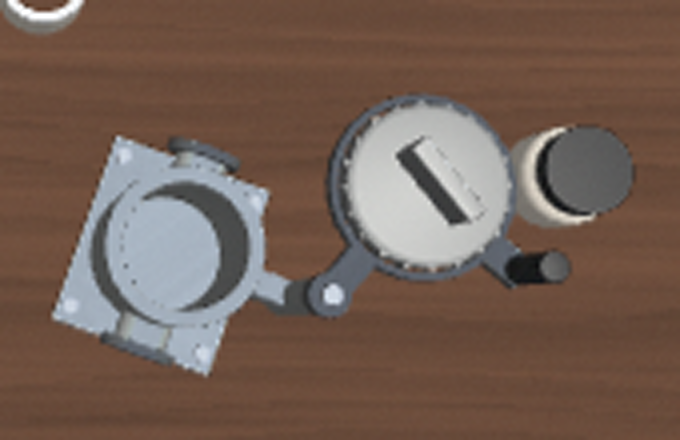

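View pics/c3.png

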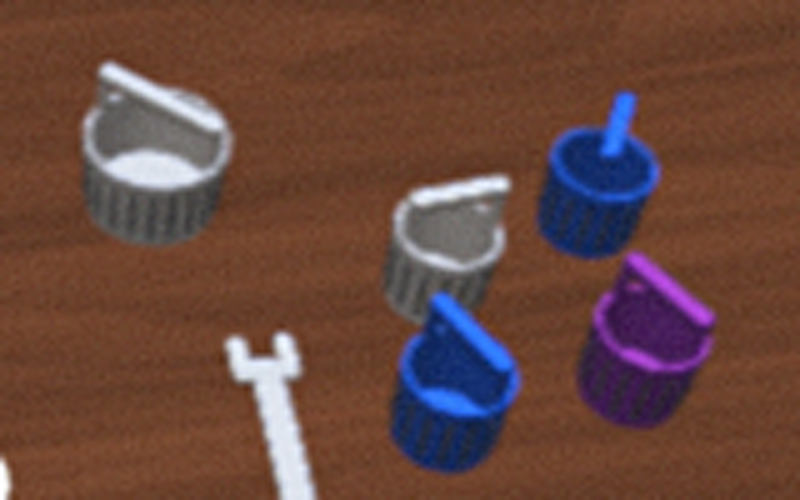

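View pics/c4.png

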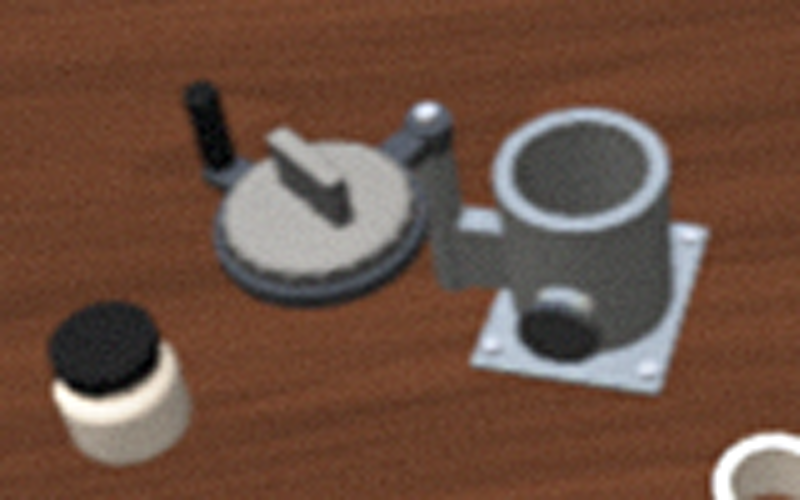

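Candidates for the narrow basket (top image): small steel (154,190), wide steel (212,231), blue (166,152) and (110,206), purple (122,157). The wide one is clearly larger. I choose the small steel one at (154,190); in both close crops it is bare steel, upright and the narrower of the two.

```bash
cat > m.py <<'E'
from h import *
def c(x,y,x0,y0,k): return (x0+(x+.5)/k-.5, y0+(y+.5)/k-.5)
A=lambda x,y:c(x,y,85,125,5); B=lambda x,y:c(x,y,265,150,4); C=lambda x,y:c(x,y,260,150,5); D=lambda x,y:c(x,y,95,150,5)
p=lambda n,v:print(n,np.round(v,4))
p("nb rim top",onz("top",*A(341,327),.055)); 
h1=onz("top",*A(262,324),.088);h2=onz("top",*A(393,318),.088);p("h1",h1);p("h2",h2);p("hmid",(h1+h2)/2)
g1=onz("scene",*C(413,196),.085);g2=onz("scene",*C(508,184),.085);p("scene h",np.array([g1,g2,(g1+g2)/2]))
p("nb rim scene",onz("scene",*C(448,229),.055))
p("wide rim",onz("top",*A(633,530),.055))
p("pot top",onz("top",*B(180,245),.110)); p("pot scene",onz("scene",*D(581,169),.110))
p("hinge top",onz("top",*B(333,294),.13));p("hinge scene",onz("scene",*D(428,112),.13))
p("post top",onz("top",*B(553,266),.18));p("post scene",onz("scene",*D(202,92),.18))
p("cap top",onz("top",*B(430,185),.140));p("cap scene",onz("scene",*D(315,208),.14))
b1=onz("top",*B(424,143),.172);b2=onz("top",*B(479,215),.172);p("bar top",np.array([b1,b2,(b1+b2)/2]))
p("jar",onz("top",*B(588,170),.07))
for n in [A(110,400),A(180,155),A(405,130)]: p("other",onz("top",*n,.055))
E
python3 m.py
```

```text
nb rim top [0.5694 0.2936 0.055 ]
h1 [0.5669 0.3223 0.088 ]
h2 [0.5706 0.2588 0.088 ]
hmid [0.5687 0.2906 0.088 ]
scene h [[0.5707 0.265  0.085 ]
 [0.5693 0.3218 0.085 ]
 [0.57   0.2934 0.085 ]]
nb rim scene [0.5719 0.2913 0.055 ]
wide rim [0.4694 0.1431 0.055 ]
pot top [ 0.5184 -0.0951  0.11  ]
pot scene [ 0.5213 -0.0997  0.11  ]
hinge top [ 0.4902 -0.1801  0.13  ]
hinge scene [ 0.4852 -0.1794  0.13  ]
post top [ 0.5056 -0.2873  0.18  ]
post scene [ 0.5083 -0.2881  0.18  ]
cap top [ 0.5529 -0.2347  0.14  ]
cap scene [ 0.5606 -0.2369  0.14  ]
bar top [[ 0.573  -0.2216  0.172 ]
 [ 0.5335 -0.2508  0.172 ]
 [ 0.5533 -0.2362  0.172 ]]
jar [ 0.5705 -0.3568  0.07  ]
other [0.5311 0.4075 0.055 ]
other [0.657  0.3803 0.055 ]
other [0.6716 0.266  0.055 ]
```

```bash
python3 - <<'E'
from h import *
goto([.5695,.292,.23],np.radians(2.5)); t,Rm=tool();print(Rm.round(3))
E
```

```text
tcp [ 0.1748 -0.4945  0.2307] units [ 15.856 -15.25    0.039] roll -14.61 joints [-1.23  0.26 -0.14  1.17 -0.    1.57]
[[ 0.943  0.333 -0.001]
 [ 0.333 -0.943  0.001]
 [-0.    -0.002 -1.   ]]
```

Call:
{"api": "move_arm", "payload": {
  "series": [
    {"translation": [0.8,-0.77,0],"roll": -1.6,"gripper": 45},
    {"translation": [1.6,-1.54,0],"roll": -3.2,"gripper": 45},
    {"translation": [2.4,-2.3,0],"roll": -4.8,"gripper": 45},
    {"translation": [3.2,-3.1,0],"roll": -6.4,"gripper": 45},
    {"translation": [4.0,-3.85,0],"roll": -8,"gripper": 45},
    {"translation": [4.8,-4.6,0],"roll": -9.6,"gripper": 45},
    {"translation": [5.6,-5.4,0],"roll": -11.2,"gripper": 45},
    {"translation": [6.4,-6.16,0],"roll": -12.8,"gripper": 45}
  ]
}}

```text
t: 0.95
eef_pos: [0.3344, -0.1755, 0.2313]
tcp_rot: [0.0, 0.744, 0.668, 0.0]
force: [1.1, -0.5, 0.3]
finger_gap: 0.527
```

```bash
python3 - <<'E'
from h import *
goto([.5695,.292,.23],np.radians(2.5)); t,Rm=tool();print(Rm.round(3),r.state()['t'],r.state()['finger_gap'])
E
```

```text
tcp [ 0.3344 -0.1755  0.2313] units [12.257  4.576  0.032] roll -1.75 joints [-0.48  0.01 -0.44  1.12  0.    1.2 ]
[[ 0.108  0.994  0.   ]
 [ 0.994 -0.108  0.   ]
 [ 0.     0.    -1.   ]] 0.95 0.5273555174171033
```

Call:
{"api": "move_arm", "payload": {
  "series": [
    {"translation": [1.15,0.43,0],"roll": -0.5,"gripper": 45},
    {"translation": [2.3,0.86,0],"roll": -1,"gripper": 45},
    {"translation": [3.45,1.29,0],"roll": -1.5,"gripper": 45},
    {"translation": [4.6,1.72,0],"roll": -1.75,"gripper": 45},
    {"translation": [5.75,2.15,0],"roll": -1.75,"gripper": 45},
    {"translation": [6.9,2.58,0],"roll": -1.75,"gripper": 45},
    {"translation": [8.05,3.0,0],"roll": -1.75,"gripper": 45},
    {"translation": [9.2,3.43,0],"roll": -1.75,"gripper": 45}
  ]
}}

```text
t: 1.75
eef_pos: [0.5127, 0.1747, 0.231]
tcp_rot: [0.0, 0.693, 0.721, -0.0]
force: [-0.1, -0.2, 0.7]
finger_gap: 0.529
```

```bash
python3 - <<'E'
from h import *
goto([.5695,.292,.23],np.radians(2.5)); t,Rm=tool();print(Rm.round(3))
im=r.get_image("wrist");cv2.imwrite("pics/w1.png",im[:,:,::-1])
print(t,wproj([.5695,.292,.088],(t,Rm)))
E
```

```text
tcp [0.5127 0.1747 0.231 ] units [2.875 1.534 0.024] roll -0.05 joints [ 0.33  0.29 -0.1   1.18 -0.    1.86]
[[-0.039  0.999 -0.   ]
 [ 0.999  0.039 -0.   ]
 [-0.    -0.    -1.   ]]
[0.51269927 0.17469601 0.23103019] [320.45510511  59.00535453]
```

View pics/w1.png

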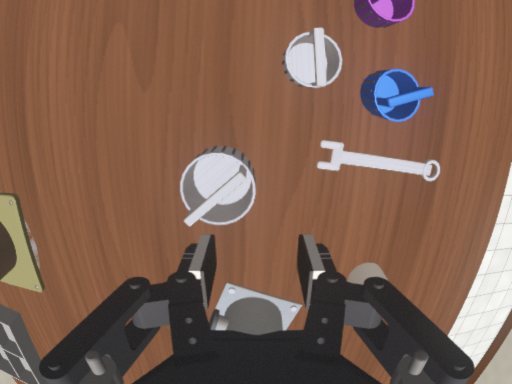

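The wrist view shows the narrow steel basket at (313,60) with its bar running (319,30)–(321,83). That agrees with the prediction of (320,59).

```bash
python3 - <<'E'
from h import *
p=tool()
a=wonz(319,31,.088,p);b=wonz(321,83,.088,p);print(a,b,(a+b)/2,np.degrees(np.arctan2(*(a-b)[1::-1])), wonz(313,60,.055,p))
goto([.5695,.292,.10],np.radians(2.5))
E
```

```text
[0.5712709  0.32786413 0.088     ] [0.57577824 0.27660938 0.088     ] [0.57352457 0.30223676 0.088     ] 95.0256647465264 [0.5729045  0.30216081 0.055     ]
tcp [0.517  0.1815 0.2304] units [2.683 1.419 3.282] roll 0.0 joints [ 0.33  0.3  -0.09  1.18  0.    1.86]
```

Call:
{"api": "move_arm", "payload": {
  "series": [
    {"translation": [1.0,0.53,0],"roll": 0,"gripper": 45},
    {"translation": [2.0,1.06,0],"roll": 0,"gripper": 45},
    {"translation": [2.4,1.3,0.4],"roll": 0,"gripper": 45},
    {"translation": [2.5,1.3,1.2],"roll": 0,"gripper": 45},
    {"translation": [2.5,1.3,1.6],"roll": 0,"gripper": 45},
    {"translation": [2.5,1.3,1.6],"roll": 0,"gripper": 45},
    {"translation": [2.5,1.3,1.6],"roll": 0,"gripper": 45},
    {"translation": [2.5,1.3,1.6],"roll": 0,"gripper": 45}
  ]
}}

```text
t: 2.6
eef_pos: [0.5613, 0.2747, 0.1687]
tcp_rot: [0.0, 0.693, 0.721, 0.001]
force: [-0.4, 0.4, 1.2]
finger_gap: 0.527
```

```bash
python3 - <<'E'
from h import *
goto([.5695,.292,.068],np.radians(2.5)); p=tool()
im=r.get_image("wrist");cv2.imwrite("pics/w2.png",im[:,:,::-1])
print(wproj([.5695,.292,.088],p))
E
```

```text
tcp [0.5613 0.2747 0.1687] units [0.423 0.217 2.519] roll -0.06 joints [ 0.46  0.46 -0.    1.11  0.    1.99]
[266.96267164 176.17866976]
```

View pics/w2.png

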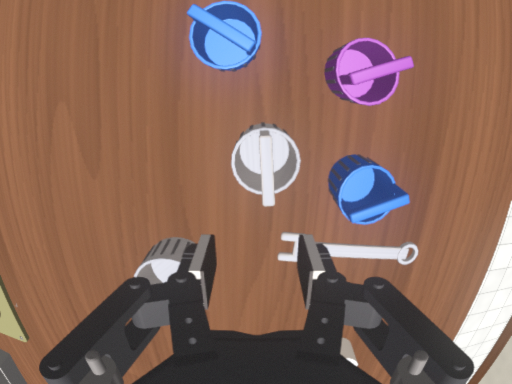

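```bash
python3 - <<'E'
from h import *
p=tool();print(p[0])
p0=(np.array([.5613,.2747,.1687]),p[1])
a=wonz(265,136,.088,p0);b=wonz(268,204,.088,p0);print(a,b,np.hypot(*(a-b)[:2]),(a+b)/2,np.degrees(np.arctan2(*(a-b)[1::-1])), wonz(266,160.5,.055,p0))
goto((a+b)/2*[1,1,0]+[0,0,.068],np.radians(3))
E
```

```text
[0.56141736 0.27471081 0.16894617]
[0.56662319 0.32382862 0.088     ] [0.57158095 0.26856216 0.088     ] 0.05548839171330419 [0.56910207 0.29619539 0.088     ] 95.12608140920388 [0.5697336  0.29664288 0.055     ]
tcp [0.5614 0.2747 0.1689] units [0.526 0.206 2.525] roll -0.16 joints [ 0.46  0.46 -0.    1.11  0.    1.99]
```

Call:
{"api": "move_arm", "payload": {
  "series": [
    {"translation": [0.26,0.1,0.3],"roll": 0,"gripper": 45},
    {"translation": [0.5,0.2,0.8],"roll": -0.2,"gripper": 45},
    {"translation": [0.52,0.2,1.3],"roll": -0.2,"gripper": 45},
    {"translation": [0.52,0.2,1.8],"roll": -0.2,"gripper": 45},
    {"translation": [0.52,0.2,2.2],"roll": -0.2,"gripper": 45},
    {"translation": [0.52,0.2,2.4],"roll": -0.2,"gripper": 45},
    {"translation": [0.52,0.2,2.5],"roll": -0.2,"gripper": 45},
    {"translation": [0.52,0.2,2.5],"roll": -0.2,"gripper": 45}
  ]
}}

```text
t: 3.45
eef_pos: [0.5678, 0.2959, 0.0671]
tcp_rot: [-0.0, 0.687, 0.727, 0.0]
force: [0.8, -0.2, -0.6]
finger_gap: 0.527
```

```bash
python3 - <<'E'
from h import *
goto([.5692,.2955,.068],np.radians(3.5)); p=tool()
im=r.get_image("wrist");cv2.imwrite("pics/w3.png",im[:,:,::-1])
print(wproj([.5695,.292,.088],p),r.state()['force'])
E
```

```text
tcp [0.5678 0.2959 0.0671] units [-0.013  0.035 -0.021] roll -0.06 joints [ 0.48  0.56 -0.11  0.9   0.    1.99]
[258.61380915 275.84141464] [0.50500757 0.5375078  0.76507343]
```

View pics/w3.png

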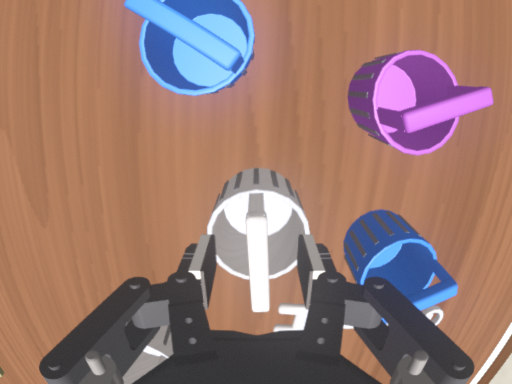

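The bar at (258,262) sits centred between the fingers. Close and lift.

Call:
{"api": "move_arm", "payload": {
  "series": [
    {"translation": [0,0,0],"roll": 0,"gripper": 0},
    {"translation": [0,0,0],"roll": 0,"gripper": 0},
    {"translation": [0,0,0],"roll": 0,"gripper": 0},
    {"translation": [0,0,0],"roll": 0,"gripper": 0},
    {"translation": [0,0,0],"roll": 0,"gripper": 0},
    {"translation": [0,0,0],"roll": 0,"gripper": 0},
    {"translation": [0,0,-0.2],"roll": 0,"gripper": 0},
    {"translation": [0,0,-0.5],"roll": 0,"gripper": 0}
  ],
  "newtons": 50
}}

```text
t: 4.3
eef_pos: [0.5662, 0.2952, 0.0864]
tcp_rot: [-0.001, 0.687, 0.727, -0.002]
force: [0.2, -0.0, -1.7]
finger_gap: 0.1
```

```bash
python3 - <<'E'
from h import *
goto([.520,-.0975,.225]); print(tool()[1].round(3))
E
```

```text
tcp [0.5662 0.2952 0.0864] units [-9.74  -1.718 -3.447] roll None joints [ 0.48  0.54 -0.08  0.95  0.    1.99]
[[-0.056  0.998 -0.003]
 [ 0.998  0.056 -0.001]
 [-0.001 -0.003 -1.   ]]
```

Call:
{"api": "move_arm", "payload": {
  "series": [
    {"translation": [0,0,-0.8],"roll": 0,"gripper": 0},
    {"translation": [0,0,-1.8],"roll": 0,"gripper": 0},
    {"translation": [-0.4,0,-2.7],"roll": 0,"gripper": 0},
    {"translation": [-1.3,-0.2,-3.4],"roll": 0,"gripper": 0},
    {"translation": [-2.4,-0.4,-3.6],"roll": 0,"gripper": 0},
    {"translation": [-3.5,-0.6,-3.6],"roll": 0,"gripper": 0},
    {"translation": [-4.6,-0.8,-3.6],"roll": 0,"gripper": 0},
    {"translation": [-5.7,-1.0,-3.6],"roll": 0,"gripper": 0}
  ]
}}

```text
t: 5.1
eef_pos: [0.5398, 0.0644, 0.232]
tcp_rot: [0.0, 0.687, 0.727, 0.0]
force: [1.1, 0.4, -2.3]
finger_gap: 0.105
```

```bash
python3 - <<'E'
from h import *
goto([.520,-.0975,.225]); print(r.state()['finger_gap'])
E
```

```text
tcp [0.5398 0.0644 0.232 ] units [-4.012 -0.725  0.174] roll None joints [ 0.12  0.29 -0.09  1.19  0.    1.63]
0.10489943402932886
```

Call:
{"api": "move_arm", "payload": {
  "series": [
    {"translation": [-1.1,-0.2,0],"roll": 0,"gripper": 0},
    {"translation": [-2.1,-0.38,0],"roll": 0,"gripper": 0},
    {"translation": [-3.0,-0.54,0],"roll": 0,"gripper": 0},
    {"translation": [-3.6,-0.65,0],"roll": 0,"gripper": 0},
    {"translation": [-4.0,-0.72,0],"roll": 0,"gripper": 0},
    {"translation": [-4.0,-0.72,0],"roll": 0,"gripper": 0},
    {"translation": [-4.0,-0.72,0],"roll": 0,"gripper": 0},
    {"translation": [-4.0,-0.72,0],"roll": 0,"gripper": 0}
  ]
}}

```text
t: 5.9
eef_pos: [0.5208, -0.0947, 0.2315]
tcp_rot: [-0.0, 0.687, 0.727, 0.0]
force: [-0.4, 0.7, -2.4]
finger_gap: 0.106
```

```bash
python3 - <<'E'
from h import *
goto([.520,-.0975,.225]); p=tool()
for n in ("wrist","top","scene"):
    im=r.get_image(n);cv2.imwrite(f"pics/{n}4.png",im[:,:,::-1])
    if n=="top": crop(im,240,130,400,250,5,"pics/top4c.png")
    if n=="scene": crop(im,120,100,280,240,5,"pics/scene4c.png")
print(wproj([.520,-.0975,.11],p))
E
```

```text
tcp [ 0.5208 -0.0947  0.2315] units [-0.069 -0.023  0.161] roll None joints [-0.18  0.27 -0.13  1.18  0.    1.33]
[254.94866537 183.77740645]
```

View pics/wrist4.png

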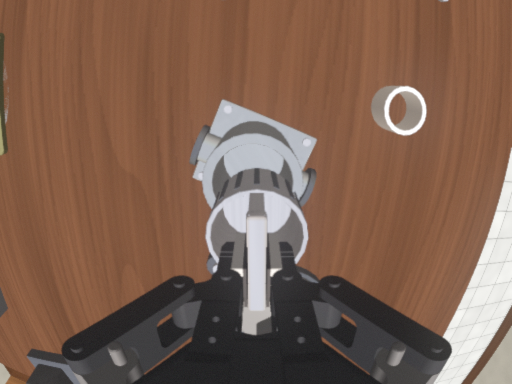

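View pics/scene4c.png

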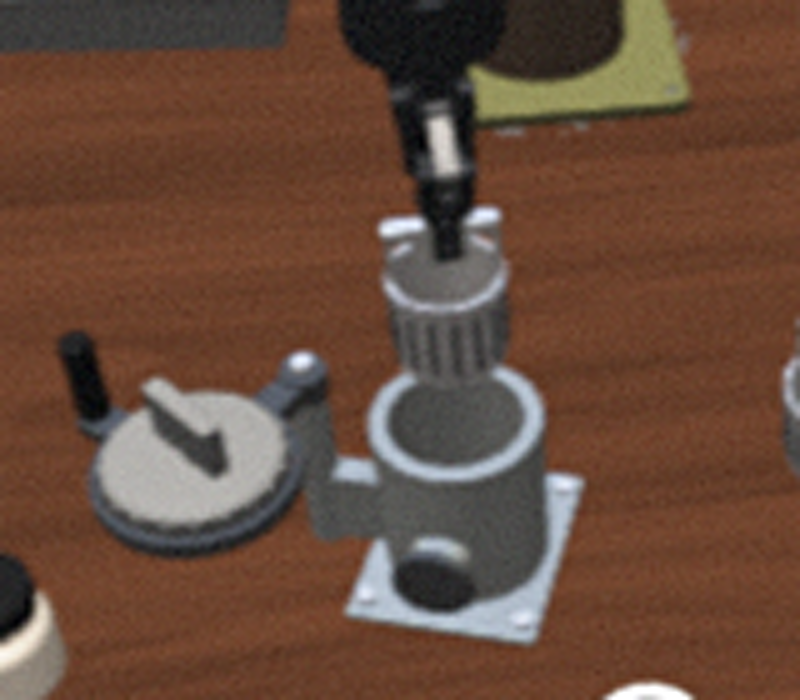

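```bash
python3 - <<'E'
from h import *
a=cv2.imread('pics/top0.png')[:,:,::-1];b=cv2.imread('pics/scene0.png')[:,:,::-1]
crop(a,275,175,345,250,8,'pics/p1.png');crop(b,180,160,240,235,8,'pics/p2.png')
w=cv2.imread('pics/wrist4.png')[:,:,::-1]; crop(w,185,85,325,285,3,'pics/p3.png')
x=np.hstack([cv2.resize(cv2.imread(f),None,fx=1,fy=1) for f in ['pics/p1.png']]);print(x.shape)
E
```

```text
(600, 560, 3)
```

View pics/p1.png

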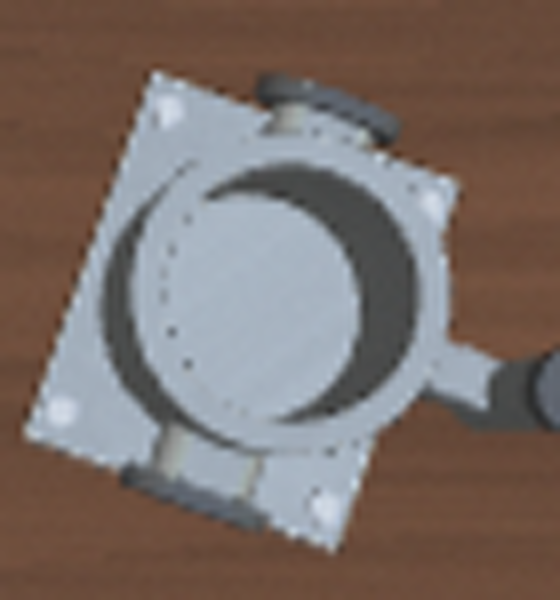

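View pics/p2.png

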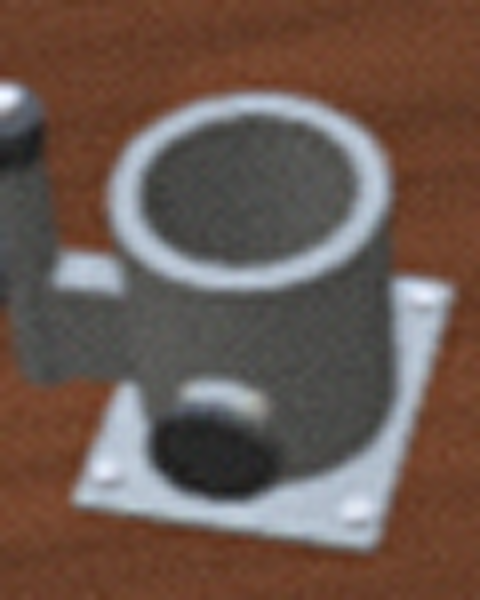

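View pics/p3.png

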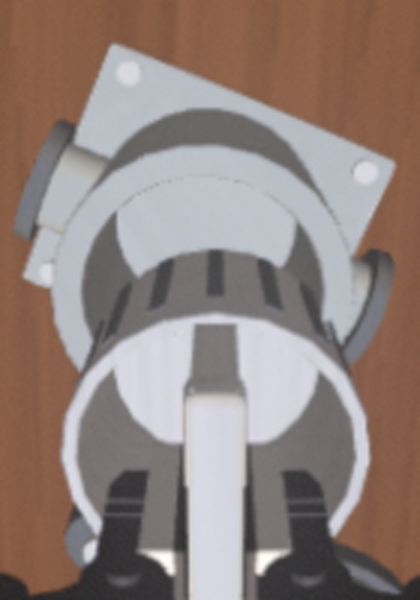

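```bash
python3 - <<'E'
from h import *
from scipy.optimize import least_squares
def fit(P,R0):
    P=np.array(P)[:,:2];s=least_squares(lambda c:np.hypot(*(P-c).T)-R0,P.mean(0));return s.x.round(4),(s.fun*1e3).round(1)
c=lambda q,x0,y0,k:(x0+(q[0]+.5)/k-.5,y0+(q[1]+.5)/k-.5)
print("top",fit([onz("top",*c(q,275,175,8),.11) for q in [(131,290),(145,360),(175,408),(448,300),(425,385),(240,447),(375,163),(425,225)]],.048))
print("top in",fit([onz("top",*c(q,275,175,8),.11) for q in [(418,300),(405,240),(370,195),(290,163),(220,188),(375,385),(330,410)]],.037))
print("scene",fit([onz("scene",*c(q,180,160,8),.11) for q in [(108,195),(130,255),(190,285),(245,291),(330,270),(392,195),(375,140),(260,92),(180,108),(130,145)]],.048))
p=tool(); p=(np.array([.5208,-.0947,.2315]),p[1])
W=[(52,275),(80,210),(120,168),(160,152),(205,145),(260,157),(300,183),(340,235),(356,290)]
print("wrist",fit([wonz(*c(q,185,85,3),.11,p) for q in W],.048))
zr=p[0][2]-.067+.055
print("basket",fit([wonz(*c(q,185,85,3),zr,p) for q in [(62,450),(80,375),(120,335),(175,317),(260,317),(310,335),(350,375),(370,440)]],.031))
E
```

```text
top (array([ 0.5173, -0.0974]), array([-1.5, -1.2, -0.4, -0.7, -0.1, -0.8, -0.8, -2.1]))
top in (array([ 0.5188, -0.0986]), array([ 0.3, -0.2, -0.3,  0.5, -0.4, -0.1, -0.1]))
scene (array([ 0.5204, -0.0998]), array([0.2, 1.2, 0.3, 0.2, 0.5, 1. , 0.5, 0.8, 0.8, 0.1]))
wrist (array([ 0.5175, -0.0985]), array([-0.2, -0.9,  0.5,  0.2,  0.6,  0.2, -0.6, -0.8,  0.3]))
basket (array([ 0.5213, -0.0946]), array([-0.6,  0.3,  0.5, -0.5, -0.4,  0.3,  0.1, -0.4]))
```

Call:
{"api": "move_arm", "payload": {
  "series": [
    {"translation": [-0.1,-0.07,0],"roll": 0,"gripper": 0},
    {"translation": [-0.1,-0.07,0.2],"roll": 0,"gripper": 0},
    {"translation": [-0.1,-0.07,0.5],"roll": 0,"gripper": 0},
    {"translation": [-0.1,-0.07,0.8],"roll": 0,"gripper": 0},
    {"translation": [-0.1,-0.07,1.1],"roll": 0,"gripper": 0},
    {"translation": [-0.1,-0.07,1.4],"roll": 0,"gripper": 0},
    {"translation": [-0.1,-0.07,1.7],"roll": 0,"gripper": 0},
    {"translation": [-0.1,-0.07,1.8],"roll": 0,"gripper": 0}
  ]
}}

```text
t: 6.85
eef_pos: [0.5171, -0.0995, 0.1574]
tcp_rot: [-0.001, 0.687, 0.727, -0.001]
force: [0.1, 0.0, -1.6]
finger_gap: 0.103
```

```bash
python3 - <<'E'
from h import *
goto([.518,-.0985,.080]); p=tool()
for n in ("wrist","scene"):
    im=r.get_image(n)
    if n=="wrist": crop(im,150,80,360,360,2,"pics/w5c.png")
    if n=="scene": crop(im,160,100,260,240,4,"pics/s5c.png")
print(r.state()['force'])
E
```

```text
tcp [ 0.5171 -0.0995  0.1574] units [0.022 0.03  1.934] roll None joints [-0.19  0.31 -0.27  1.    0.    1.32]
[ 0.27523998 -0.46023678 -1.82121029]
```

View pics/w5c.png

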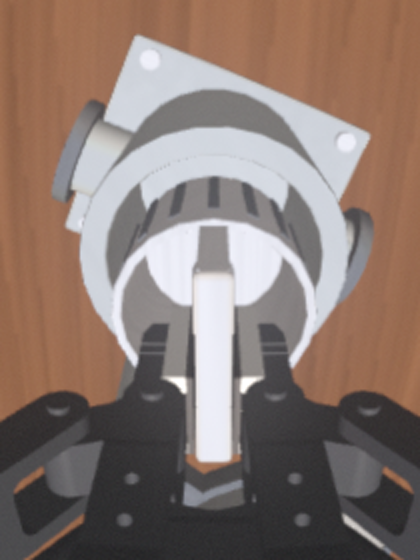

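View pics/s5c.png

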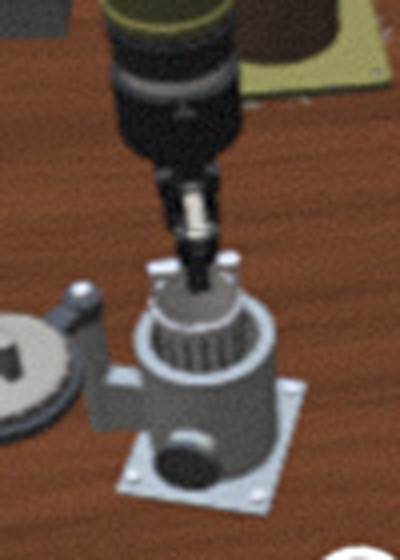

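The basket is in the mouth (rim at wrist crop (213,300)), centred and with no contact force. Lower it further.

Call:
{"api": "move_arm", "payload": {
  "series": [
    {"translation": [0.02,0.02,0.3],"roll": 0,"gripper": 0},
    {"translation": [0.02,0.02,0.6],"roll": 0,"gripper": 0},
    {"translation": [0.02,0.02,0.9],"roll": 0,"gripper": 0},
    {"translation": [0.02,0.02,1.2],"roll": 0,"gripper": 0},
    {"translation": [0.02,0.02,1.5],"roll": 0,"gripper": 0},
    {"translation": [0.02,0.02,1.75],"roll": 0,"gripper": 0},
    {"translation": [0.02,0.02,1.85],"roll": 0,"gripper": 0},
    {"translation": [0.02,0.02,1.85],"roll": 0,"gripper": 0}
  ]
}}

```text
t: 7.75
eef_pos: [0.5184, -0.0987, 0.0845]
tcp_rot: [-0.001, 0.687, 0.727, -0.0]
force: [-0.2, -0.4, -1.6]
finger_gap: 0.103
```

```bash
python3 - <<'E'
from h import *
goto([.518,-.0985,.077]); print(r.state()['force'],r.state()['ft_torque'])
im=r.get_image("wrist");crop(im,150,80,360,360,2,"pics/w6c.png")
E
```

```text
tcp [ 0.5184 -0.0987  0.0845] units [ 0.007 -0.009  0.187] roll None joints [-0.19  0.37 -0.38  0.82 -0.    1.33]
[-0.21022377 -0.43798193 -1.61403989] [-0.05399951 -0.00600519  0.04554795]
```

View pics/w6c.png

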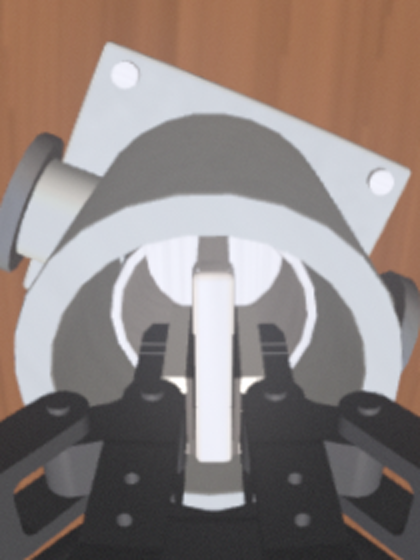

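Lower the last 7 mm in small steps until it touches the floor.

Call:
{"api": "move_arm", "payload": {
  "series": [
    {"translation": [0,0,0.04],"roll": 0,"gripper": 0},
    {"translation": [0,0,0.08],"roll": 0,"gripper": 0},
    {"translation": [0,0,0.11],"roll": 0,"gripper": 0},
    {"translation": [0,0,0.14],"roll": 0,"gripper": 0},
    {"translation": [0,0,0.16],"roll": 0,"gripper": 0},
    {"translation": [0,0,0.17],"roll": 0,"gripper": 0},
    {"translation": [0,0,0.17],"roll": 0,"gripper": 0},
    {"translation": [0,0,0.17],"roll": 0,"gripper": 0}
  ]
}}

```text
t: 8.6
eef_pos: [0.519, -0.0989, 0.0785]
tcp_rot: [0.0, 0.687, 0.727, 0.0]
force: [0.8, -0.4, -1.3]
finger_gap: 0.104
```

Call:
{"api": "move_arm", "payload": {
  "series": [
    {"translation": [0,0,0.03],"roll": 0,"gripper": 0},
    {"translation": [0,0,0.03],"roll": 0,"gripper": 0},
    {"translation": [0,0,0.03],"roll": 0,"gripper": 20},
    {"translation": [0,0,0.03],"roll": 0,"gripper": 22},
    {"translation": [0,0,0.03],"roll": 0,"gripper": 22},
    {"translation": [0,0,0.03],"roll": 0,"gripper": 22},
    {"translation": [0,0,0.03],"roll": 0,"gripper": 22},
    {"translation": [0,0,0.03],"roll": 0,"gripper": 22}
  ]
}}

```text
t: 9.4
eef_pos: [0.5189, -0.0988, 0.0772]
tcp_rot: [-0.0, 0.687, 0.727, -0.0]
force: [0.4, 0.1, -0.5]
finger_gap: 0.257
```

```bash
python3 - <<'E'
from h import *
im=r.get_image("wrist");crop(im,150,80,360,360,2,"pics/w7c.png")
E
```

```text
(no output)
```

View pics/w7c.png

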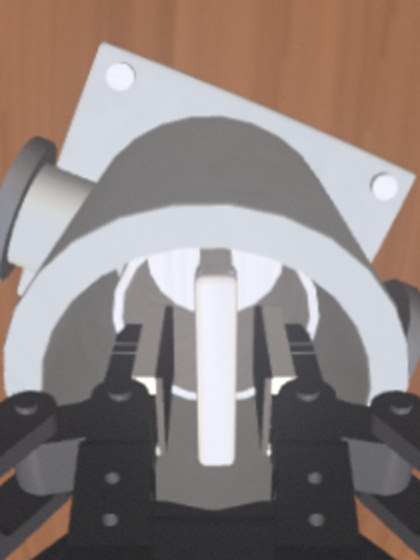

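Call:
{"api": "move_arm", "payload": {
  "series": [
    {"translation": [0,0,-0.4],"roll": 0,"gripper": 22},
    {"translation": [0,0,-1.0],"roll": 0,"gripper": 22},
    {"translation": [0,0,-1.7],"roll": 0,"gripper": 22},
    {"translation": [0,0,-2.6],"roll": 0,"gripper": 22},
    {"translation": [0,0,-3.5],"roll": 0,"gripper": 40},
    {"translation": [0,0,-4.1],"roll": 0,"gripper": 45},
    {"translation": [0,0,-4.3],"roll": 0,"gripper": 45},
    {"translation": [0,0,-4.3],"roll": 0,"gripper": 45}
  ]
}}

```text
t: 10.25
eef_pos: [0.5197, -0.099, 0.2501]
tcp_rot: [0.001, 0.687, 0.727, 0.001]
force: [-0.9, 0.8, -0.1]
finger_gap: 0.522
```

```bash
python3 - <<'E'
from h import *
goto([.507,-.288,.245],np.radians(10))
im=r.get_image("top");crop(im,240,130,430,260,4,"pics/t8c.png")
im=r.get_image("wrist");cv2.imwrite("pics/w8.png",im[:,:,::-1])
im=r.get_image("scene");crop(im,110,140,250,240,5,"pics/s8c.png")
E
```

```text
tcp [ 0.5197 -0.099   0.2501] units [-4.7   -0.582  0.13 ] roll -1.36 joints [-0.19  0.26 -0.09  1.22  0.    1.33]
```

View pics/w8.png

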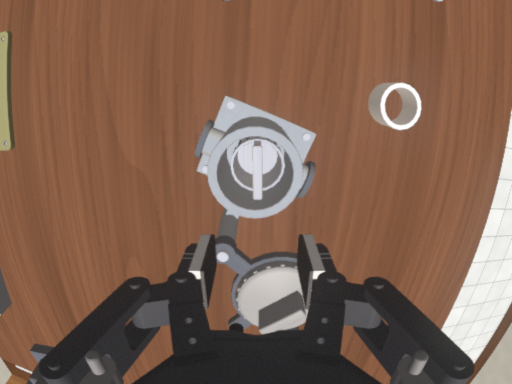

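View pics/s8c.png

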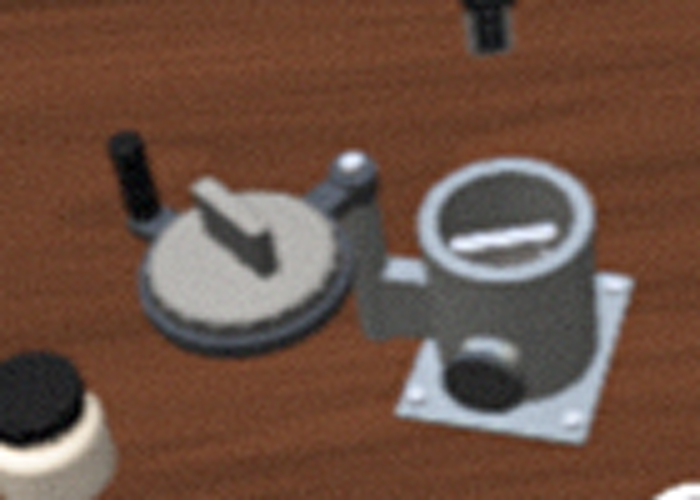

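The basket stands upright in the pot (wrist view: bar (257,170), rim ring concentric with the bore; in the scene view the bar is below the rim). Next, the handle post.

Call:
{"api": "move_arm", "payload": {
  "series": [
    {"translation": [-0.9,-0.11,0],"roll": -0.4,"gripper": 45},
    {"translation": [-1.9,-0.23,0],"roll": -0.8,"gripper": 45},
    {"translation": [-2.9,-0.36,0],"roll": -1.2,"gripper": 45},
    {"translation": [-3.8,-0.47,0],"roll": -1.35,"gripper": 45},
    {"translation": [-4.4,-0.54,0],"roll": -1.35,"gripper": 45},
    {"translation": [-4.7,-0.58,0],"roll": -1.35,"gripper": 45},
    {"translation": [-4.7,-0.58,0],"roll": -1.35,"gripper": 45},
    {"translation": [-4.7,-0.58,0],"roll": -1.35,"gripper": 45}
  ]
}}

```text
t: 11.2
eef_pos: [0.506, -0.2868, 0.2484]
tcp_rot: [-0.001, 0.643, 0.766, 0.0]
force: [-0.1, -0.1, -0.1]
finger_gap: 0.524
```

```bash
python3 - <<'E'
from h import *
p8=(np.array([.5197,-.099,.2501]),tool()[1]);
goto([.507,-.288,.245],np.radians(10));p=tool()
im=r.get_image("wrist");cv2.imwrite("pics/w9.png",im[:,:,::-1])
print(wproj([.507,-.288,.18],p),wproj([.488,-.18,.13],p))
E
```

```text
tcp [ 0.506  -0.2868  0.2484] units [-0.034  0.02   0.086] roll -0.0 joints [-0.52  0.35  0.04  1.26  0.    0.88]
[256.88349108 203.78614119] [256.756642    61.97130387]
```

View pics/w9.png

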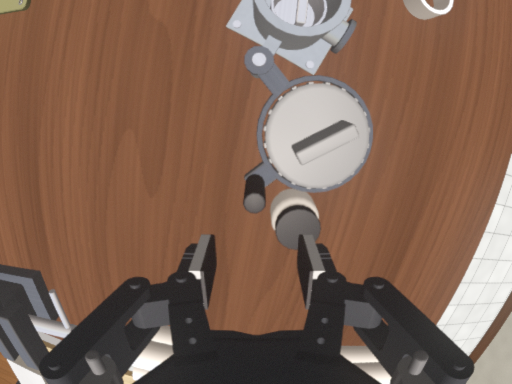

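```bash
python3 - <<'E'
from h import *
p=tool();print(p[0])
print("post",wonz(255,201,.18,p),"hinge",wonz(259,59,.13,p),wonz(259,59,.136,p),"cap",wonz(318,135,.14,p))
a=wonz(299,160,.172,p);b=wonz(357,131,.172,p);print(a,b)
goto([.506,-.289,.149],np.radians(10))
E
```

```text
[ 0.50615065 -0.28652919  0.248791  ]
post [ 0.50541747 -0.28585697  0.18      ] hinge [ 0.48957962 -0.17680905  0.13      ] [ 0.48963784 -0.17741543  0.136     ] cap [ 0.55102983 -0.23205095  0.14      ]
[ 0.53325536 -0.25011746  0.172     ] [ 0.57332493 -0.21895896  0.172     ]
tcp [ 0.5062 -0.2865  0.2488] units [-0.064 -0.012  2.495] roll 0.01 joints [-0.52  0.35  0.04  1.26  0.    0.88]
```

Call:
{"api": "move_arm", "payload": {
  "series": [
    {"translation": [0,0,0.6],"roll": 0,"gripper": 45},
    {"translation": [0,0,1.3],"roll": 0,"gripper": 45},
    {"translation": [0,0,2.0],"roll": 0,"gripper": 45},
    {"translation": [0,0,2.4],"roll": 0,"gripper": 45},
    {"translation": [0,0,2.48],"roll": 0,"gripper": 45},
    {"translation": [0,0,2.48],"roll": 0,"gripper": 30},
    {"translation": [0,0,2.48],"roll": 0,"gripper": 10},
    {"translation": [0,0,2.48],"roll": 0,"gripper": 0}
  ],
  "newtons": 25
}}

```text
t: 12.05
eef_pos: [0.5069, -0.2875, 0.1513]
tcp_rot: [0.001, 0.643, 0.766, 0.0]
force: [-0.1, 1.4, 1.2]
finger_gap: 0.199
```

```bash
python3 - <<'E'
from h import *
goto([.506,-.2868,.149],np.radians(10));p=tool()
im=r.get_image("wrist");cv2.imwrite("pics/w10.png",im[:,:,::-1]);print(r.state()['finger_gap'])
E
```

```text
tcp [ 0.5069 -0.2875  0.1513] units [ 0.022 -0.019  0.057] roll 0.0 joints [-0.52  0.4  -0.14  1.02  0.    0.88]
0.20272634674615514
```

View pics/w10.png

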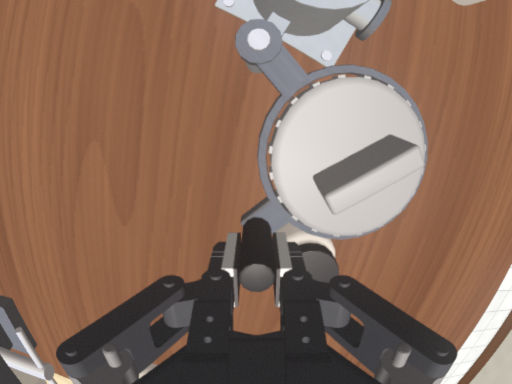

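```bash
cat > arc.py <<'E'
from h import *
def arc(H,degs,post=None):
    t,Rm=tool();v=(t-np.array([*H,t[2]]))
    ph=np.degrees(np.arctan2(v[1],v[0]));print("r",np.hypot(*v[:2]),"phi",ph,"tool y yaw",np.degrees(np.arctan2(Rm[1,1],Rm[0,1])))
    for d in degs:
        c,s=np.cos(np.radians(d)),np.sin(np.radians(d))
        tgt=np.array([H[0]+.1114*np.cos(np.radians(ph+d)),H[1]+.1114*np.sin(np.radians(ph+d)),.150])
        print(d,(Rm.T@(tgt-t)/.04).round(2),round(-d/5,2))
E
python3 -c "
from arc import *
arc((.4885,-.1774),[6,12,18,24,30,36,42,48])"
```

```text
r 0.11170477968487384 phi -80.52776870596503 tool y yaw 9.993900795376224
6 [0.02 0.29 0.03] -1.2
12 [0.06 0.58 0.03] -2.4
18 [0.14 0.86 0.03] -3.6
24 [0.24 1.13 0.03] -4.8
30 [0.37 1.4  0.03] -6.0
36 [0.52 1.64 0.03] -7.2
42 [0.71 1.87 0.03] -8.4
48 [0.91 2.08 0.03] -9.6
```

Call:
{"api": "move_arm", "payload": {
  "series": [
    {"translation": [0.02,0.29,0],"roll": -1.2,"gripper": 0},
    {"translation": [0.06,0.58,0],"roll": -2.4,"gripper": 0},
    {"translation": [0.14,0.86,0],"roll": -3.6,"gripper": 0},
    {"translation": [0.24,1.13,0],"roll": -4.8,"gripper": 0},
    {"translation": [0.37,1.4,0],"roll": -6,"gripper": 0},
    {"translation": [0.52,1.64,0],"roll": -7.2,"gripper": 0},
    {"translation": [0.71,1.87,0],"roll": -8.4,"gripper": 0},
    {"translation": [0.91,2.08,0],"roll": -9.6,"gripper": 0}
  ]
}}

```text
t: 12.9
eef_pos: [0.5821, -0.2379, 0.1513]
tcp_rot: [0.0, 0.274, 0.962, -0.001]
force: [-3.1, 0.7, 3.4]
finger_gap: 0.2
```

```bash
python3 -c "
from arc import *
arc((.4885,-.1774),[6,12,18,24,30,36,42,48,54,60]);print(r.state()['force'],r.state()['finger_gap'])"
```

```text
r 0.11143660153077423 phi -32.87468677723405 tool y yaw 58.17803448000142
6 [0.01 0.29 0.03] -1.2
12 [0.05 0.58 0.03] -2.4
18 [0.12 0.86 0.03] -3.6
24 [0.22 1.14 0.03] -4.8
30 [0.35 1.4  0.03] -6.0
36 [0.5  1.65 0.03] -7.2
42 [0.68 1.88 0.03] -8.4
48 [0.88 2.09 0.03] -9.6
54 [1.11 2.27 0.03] -10.8
60 [1.35 2.44 0.03] -12.0
[-3.12934774  0.73642161  3.44148696] 0.20034475681314928
```

Call:
{"api": "move_arm", "payload": {
  "series": [
    {"translation": [0.02,0.29,0],"roll": -1.2,"gripper": 0},
    {"translation": [0.05,0.58,0],"roll": -2.4,"gripper": 0},
    {"translation": [0.12,0.86,0],"roll": -3.6,"gripper": 0},
    {"translation": [0.22,1.14,0],"roll": -4.8,"gripper": 0},
    {"translation": [0.35,1.4,0],"roll": -6,"gripper": 0},
    {"translation": [0.5,1.65,0],"roll": -7.2,"gripper": 0},
    {"translation": [0.68,1.88,0],"roll": -8.4,"gripper": 0},
    {"translation": [0.88,2.09,0],"roll": -9.6,"gripper": 0}
  ]
}}

```text
t: 13.7
eef_pos: [0.5954, -0.149, 0.1513]
tcp_rot: [-0.001, -0.14, 0.99, -0.001]
force: [-5.6, -3.5, 3.8]
finger_gap: 0.198
```

```bash
python3 -c "
from arc import *
arc((.4885,-.1774),[3,6,8,10,11,12,13,14,15,16]);print(r.state()['force'],r.state()['finger_gap'])"
```

```text
r 0.11065878552137484 phi 14.896308474288897 tool y yaw 106.15218778601212
3 [-0.02  0.15  0.03] -0.6
6 [-0.01  0.29  0.03] -1.2
8 [0.   0.39 0.03] -1.6
10 [0.01 0.48 0.03] -2.0
11 [0.02 0.53 0.03] -2.2
12 [0.03 0.58 0.03] -2.4
13 [0.04 0.63 0.03] -2.6
14 [0.05 0.68 0.03] -2.8
15 [0.06 0.72 0.03] -3.0
16 [0.07 0.77 0.03] -3.2
[-5.60137055 -3.51848401  3.77740794] 0.19836999752459078
```

Call:
{"api": "move_arm", "payload": {
  "series": [
    {"translation": [0.0,0.15,0],"roll": -0.6,"gripper": 0},
    {"translation": [0.0,0.29,0],"roll": -1.2,"gripper": 0},
    {"translation": [0.02,0.39,0],"roll": -1.6,"gripper": 0},
    {"translation": [0.03,0.48,0],"roll": -2,"gripper": 0},
    {"translation": [0.04,0.53,0],"roll": -2.2,"gripper": 0},
    {"translation": [0.05,0.58,0],"roll": -2.4,"gripper": 0},
    {"translation": [0.05,0.6,0],"roll": -2.5,"gripper": 0},
    {"translation": [0.05,0.6,0],"roll": -2.5,"gripper": 0}
  ]
}}

```text
t: 14.5
eef_pos: [0.5868, -0.127, 0.1513]
tcp_rot: [-0.001, -0.245, 0.969, -0.001]
force: [-4.9, -3.5, 4.4]
finger_gap: 0.2
```

```bash
python3 -c "
from arc import *
arc((.4885,-.1774),[1,2,3,4,5]);print(r.state()['force'],r.state()['ft_torque'])"
```

```text
r 0.11044685696398569 phi 27.1734417307211 tool y yaw 118.41256462869475
1 [-0.02  0.05  0.03] -0.2
2 [-0.02  0.1   0.03] -0.4
3 [-0.02  0.15  0.03] -0.6
4 [-0.02  0.19  0.03] -0.8
5 [-0.02  0.24  0.03] -1.0
[-4.89272337 -3.53874194  4.44104823] [-0.53023349  0.97507076  0.03133231]
```

Call:
{"api": "move_arm", "payload": {
  "series": [
    {"translation": [0.02,0.02,0],"roll": -0.1,"gripper": 0},
    {"translation": [0.02,0.04,0],"roll": -0.2,"gripper": 0},
    {"translation": [0.03,0.06,0],"roll": -0.3,"gripper": 0},
    {"translation": [0.03,0.08,0],"roll": -0.35,"gripper": 0},
    {"translation": [0.03,0.1,0],"roll": -0.4,"gripper": 0},
    {"translation": [0.03,0.12,0],"roll": -0.4,"gripper": 0},
    {"translation": [0.03,0.13,0],"roll": -0.4,"gripper": 0},
    {"translation": [0.03,0.13,0],"roll": -0.4,"gripper": 0}
  ]
}}

```text
t: 15.3
eef_pos: [0.5845, -0.1228, 0.1513]
tcp_rot: [0.0, -0.263, 0.965, -0.001]
force: [-3.7, -4.1, 4.4]
finger_gap: 0.206
```

```bash
python3 -c "
from arc import *
arc((.4885,-.1774),[1,2,3,4,5]);print(r.state()['force'],r.state()['ft_torque'])
im=r.get_image('top');crop(im,260,160,400,250,5,'pics/t11.png')
im=r.get_image('scene');crop(im,120,130,260,240,5,'pics/s11.png')"
```

```text
r 0.1104390844055569 phi 29.631929974829013 tool y yaw 120.45943579443734
1 [-0.02  0.05  0.03] -0.2
2 [-0.02  0.1   0.03] -0.4
3 [-0.02  0.15  0.03] -0.6
4 [-0.02  0.19  0.03] -0.8
5 [-0.02  0.24  0.03] -1.0
[-3.73653707 -4.11650669  4.3772259 ] [-0.70493037  0.76050186  0.07985877]
```

View pics/s11.png

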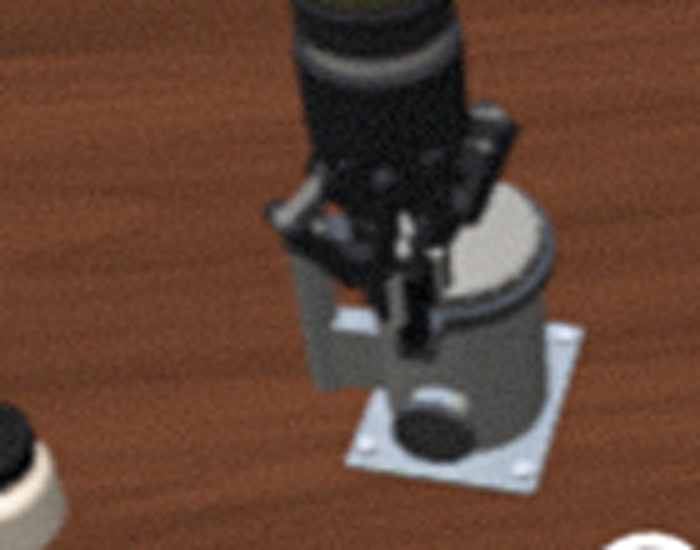

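Call:
{"api": "move_arm", "payload": {
  "series": [
    {"translation": [0.01,0.02,0],"roll": -0.05,"gripper": 0},
    {"translation": [0.02,0.04,0],"roll": -0.1,"gripper": 0},
    {"translation": [0.03,0.06,0],"roll": -0.1,"gripper": 0},
    {"translation": [0.04,0.07,0],"roll": -0.1,"gripper": 0},
    {"translation": [0.04,0.08,0],"roll": -0.1,"gripper": 0},
    {"translation": [0.04,0.08,0],"roll": -0.1,"gripper": 0},
    {"translation": [0.04,0.08,0],"roll": -0.1,"gripper": 0},
    {"translation": [0.04,0.08,0],"roll": -0.1,"gripper": 0}
  ]
}}

```text
t: 16.2
eef_pos: [0.5843, -0.1225, 0.1513]
tcp_rot: [0.002, -0.266, 0.964, -0.004]
force: [1.6, -8.6, 0.1]
finger_gap: 0.204
```

```bash
python3 -c "
from arc import *
arc((.4885,-.1774),[1]);s=r.state();print(s['force'],s['ft_torque'],s['finger_gap'])"
```

```text
r 0.11043766668907337 phi 29.816360485609493 tool y yaw 120.90604010251025
1 [-0.02  0.05  0.03] -0.2
[ 1.57680318 -8.55472996  0.05065213] [-1.43500633 -0.36430077 -0.00655289] 0.20427191531727576
```

Call:
{"api": "move_arm", "payload": {
  "series": [
    {"translation": [0,0,0],"roll": 0,"gripper": 45},
    {"translation": [0,0,0],"roll": 0,"gripper": 45},
    {"translation": [0,0,0],"roll": 0,"gripper": 45},
    {"translation": [0,0,-0.5],"roll": 0,"gripper": 45},
    {"translation": [0,0,-1.2],"roll": 0,"gripper": 45},
    {"translation": [0,0,-2.0],"roll": 0,"gripper": 45},
    {"translation": [0,0,-2.3],"roll": 0,"gripper": 45},
    {"translation": [0,0,-2.3],"roll": 0,"gripper": 45}
  ]
}}

```text
t: 17.0
eef_pos: [0.5828, -0.1195, 0.2441]
tcp_rot: [0.002, -0.267, 0.964, -0.001]
force: [0.3, -1.2, -0.2]
finger_gap: 0.524
```

```bash
python3 -c "
from h import *
s=r.state();print(s['force']);goto([.518,-.0985,.245],np.radians(55))"
```

```text
[ 0.2786884  -1.18022009 -0.24741923]
tcp [ 0.5828 -0.1195  0.2441] units [ 1.118  1.285 -0.03 ] roll 13.2 joints [-0.2   0.37  0.06  1.25  0.   -0.74]
```

Call:
{"api": "move_arm", "payload": {
  "series": [
    {"translation": [0.3,0.35,0],"roll": 1.7,"gripper": 45},
    {"translation": [0.6,0.7,0],"roll": 3.4,"gripper": 45},
    {"translation": [0.9,1.0,0],"roll": 5.1,"gripper": 45},
    {"translation": [1.1,1.25,0],"roll": 6.8,"gripper": 45},
    {"translation": [1.12,1.28,0],"roll": 8.5,"gripper": 45},
    {"translation": [1.12,1.28,0],"roll": 10.2,"gripper": 45},
    {"translation": [1.12,1.28,0],"roll": 11.9,"gripper": 45},
    {"translation": [1.12,1.28,0],"roll": 13.2,"gripper": 45}
  ]
}}

```text
t: 17.8
eef_pos: [0.5155, -0.0983, 0.2401]
tcp_rot: [-0.002, 0.303, 0.953, -0.0]
force: [-0.2, 0.0, -0.9]
finger_gap: 0.529
```

```bash
python3 -c "
from h import *
goto([.518,-.0985,.245],np.radians(55));p=tool()
im=r.get_image('wrist');cv2.imwrite('pics/w12.png',im[:,:,::-1]);print(wproj([.518,-.0985,.172],p))
im=r.get_image('top');crop(im,260,160,400,250,5,'pics/t12.png')
im=r.get_image('scene');crop(im,140,140,260,240,6,'pics/s12.png')"
```

```text
tcp [ 0.5155 -0.0983  0.2401] units [-0.053  0.032 -0.124] roll -0.06 joints [-0.19  0.26 -0.12  1.2   0.    0.43]
[257.08083813 204.34838815]
```

View pics/w12.png

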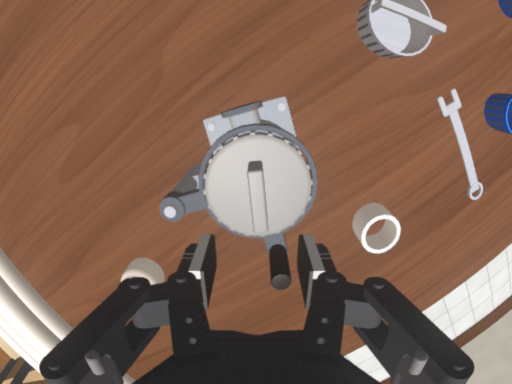

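View pics/s12.png

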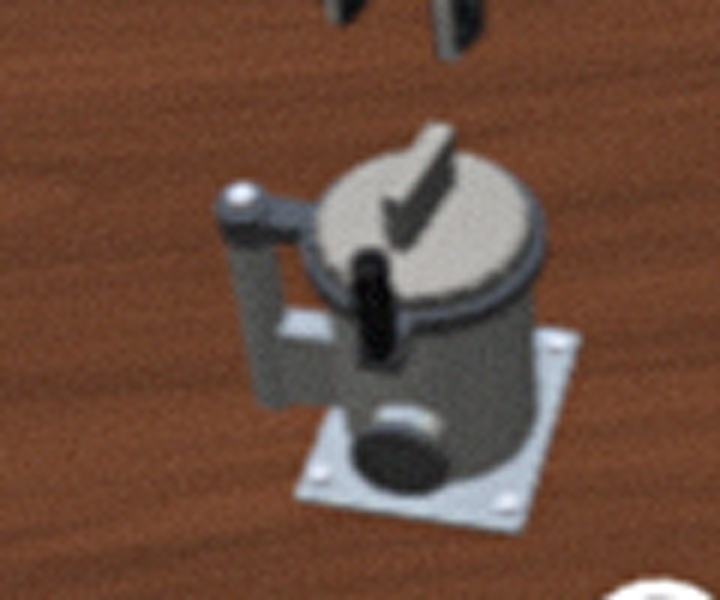

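```bash
python3 - <<'E'
from h import *
p=tool();p=(np.array([.5155,-.0983,.2401]),p[1]);print(tool()[0])
im=cv2.imread('pics/w12.png')[:,:,::-1];crop(im,190,110,330,300,4,'pics/w12c.png')
E
```

```text
[ 0.51576999 -0.0984533   0.24049213]
```

View pics/w12c.png

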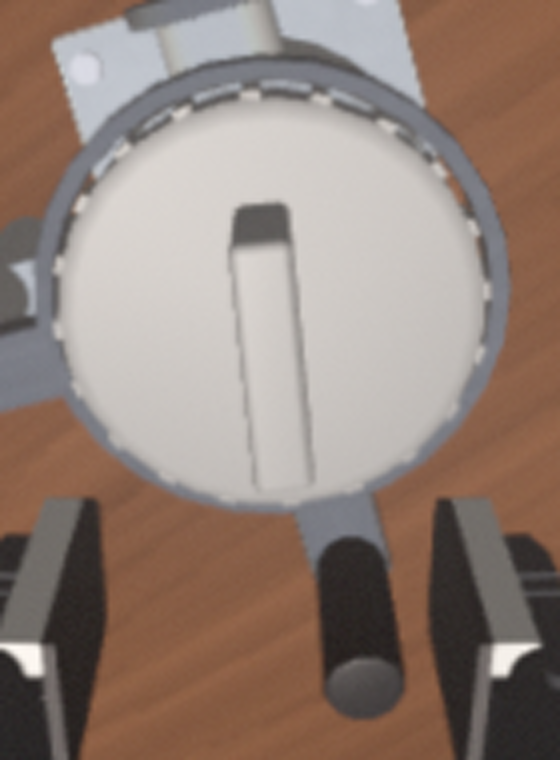

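```bash
python3 - <<'E'
from h import *
p=tool();p=(np.array([.5156,-.0984,.2403]),p[1])
c=lambda x,y:(190+(x+.5)/4-.5,110+(y+.5)/4-.5)
for z in (.172,.1705):
    a=wonz(*c(263,242),z,p);b=wonz(*c(286,488),z,p);print(a,b,np.hypot(*(a-b)[:2]),(a+b)/2,np.degrees(np.arctan2(*(a-b)[1::-1])))
P=np.array([wonz(*c(*q),.139,p)[:2] for q in [(60,300),(485,290),(265,90),(130,150),(425,165),(90,415),(440,415),(250,505)]])
from scipy.optimize import least_squares
s=least_squares(lambda v:np.hypot(*(P-v[:2]).T)-v[2],[.518,-.098,.047]);print("cap",s.x,(s.fun*1e3).round(1))
q=wonz(*c(362,690),.18,p);print("post",q)
m=(a+b)/2
goto([m[0],m[1],.146],np.arctan2(*(a-b)[1::-1])+np.pi/2)
E
```

```text
[ 0.495195   -0.08412023  0.172     ] [ 0.53933094 -0.10945443  0.172     ] 0.05089010348771121 [ 0.51726297 -0.09678733  0.172     ] 150.14400785024148
[ 0.49553279 -0.08436544  0.1705    ] [ 0.53998234 -0.10987966  0.1705    ] 0.05125170685883775 [ 0.51775756 -0.09712255  0.1705    ] 150.14400785024142
cap [ 0.51623693 -0.09739728  0.04682693] [-1.   0.5  1.5 -0.7 -0.6  0.6 -1.   0.8]
post [ 0.58517013 -0.12163044  0.18      ]
tcp [ 0.5158 -0.0985  0.2405] units [-0.028  0.058  2.362] roll -1.01 joints [-0.19  0.26 -0.12  1.2   0.    0.42]
```

Call:
{"api": "move_arm", "payload": {
  "series": [
    {"translation": [-0.02,0.05,0.3],"roll": -1,"gripper": 45},
    {"translation": [-0.02,0.05,0.8],"roll": -1,"gripper": 45},
    {"translation": [-0.02,0.05,1.4],"roll": -1,"gripper": 45},
    {"translation": [-0.02,0.05,1.9],"roll": -1,"gripper": 45},
    {"translation": [-0.02,0.05,2.2],"roll": -1,"gripper": 45},
    {"translation": [-0.02,0.05,2.3],"roll": -1,"gripper": 45},
    {"translation": [-0.02,0.05,2.3],"roll": -1,"gripper": 45},
    {"translation": [-0.02,0.05,2.3],"roll": -1,"gripper": 45}
  ]
}}

```text
t: 18.75
eef_pos: [0.5191, -0.0977, 0.1509]
tcp_rot: [0.001, 0.259, 0.966, 0.0]
force: [0.0, -0.1, 0.3]
finger_gap: 0.53
```

```bash
python3 -c "
from h import *
goto([.5173,-.0973,.147],np.radians(60));p=tool();print(r.state()['force'])
im=r.get_image('wrist');cv2.imwrite('pics/w13.png',im[:,:,::-1])"
```

```text
tcp [ 0.5191 -0.0977  0.1509] units [ 0.045 -0.014  0.096] roll -0.0 joints [-0.19  0.31 -0.28  0.97 -0.    0.34]
[ 0.00912363 -0.13985344  0.31463843]
```

View pics/w13.png

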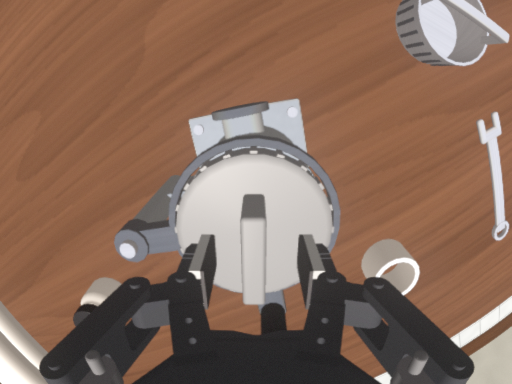

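Bar at (254,250) is parallel to the pads and between them, so close on it.

Call:
{"api": "move_arm", "payload": {
  "series": [
    {"translation": [0.04,-0.01,0.08],"roll": 0,"gripper": 45},
    {"translation": [0.04,-0.01,0.08],"roll": 0,"gripper": 30},
    {"translation": [0.04,-0.01,0.08],"roll": 0,"gripper": 18},
    {"translation": [0.04,-0.01,0.08],"roll": 0,"gripper": 5},
    {"translation": [0.04,-0.01,0.08],"roll": 0,"gripper": 5},
    {"translation": [0.04,-0.01,0.08],"roll": 0,"gripper": 5},
    {"translation": [0.04,-0.01,0.08],"roll": 0,"gripper": 5},
    {"translation": [0.04,-0.01,0.08],"roll": 0,"gripper": 5}
  ],
  "newtons": 60
}}

```text
t: 19.6
eef_pos: [0.5168, -0.0976, 0.1472]
tcp_rot: [0.0, 0.259, 0.966, -0.001]
force: [-2.9, -3.5, 4.2]
finger_gap: 0.129
```

```bash
python3 -c "
from h import *
goto([.5173,-.0973,.147],np.radians(60));s=r.state();print(s['force'],s['ft_torque'],s['finger_gap'])"
```

```text
tcp [ 0.5168 -0.0976  0.1472] units [-0.007  0.014  0.006] roll -0.01 joints [-0.19  0.31 -0.29  0.97 -0.    0.34]
[-2.943956   -3.49911221  4.18934449] [-0.77642947  0.60249239  0.07557538] 0.12867992671263612
```

Call:
{"api": "move_arm", "payload": {
  "series": [
    {"translation": [0,0,0.008],"roll": 1,"gripper": 5},
    {"translation": [0,0,0.015],"roll": 2,"gripper": 5},
    {"translation": [0,0,0.023],"roll": 3,"gripper": 5},
    {"translation": [0,0,0.03],"roll": 4,"gripper": 5},
    {"translation": [0,0,0.038],"roll": 5,"gripper": 5},
    {"translation": [0,0,0.046],"roll": 6,"gripper": 5},
    {"translation": [0,0,0.053],"roll": 7,"gripper": 5},
    {"translation": [0,0,0.061],"roll": 8,"gripper": 5}
  ]
}}

```text
t: 20.4
eef_pos: [0.5176, -0.0976, 0.1449]
tcp_rot: [0.001, 0.575, 0.818, -0.0]
force: [-0.6, -2.4, 4.1]
finger_gap: 0.131
```

```bash
python3 -c "
from h import *
goto([.5173,-.0973,.147],np.radians(60));s=r.state();print(s['force'],s['ft_torque'],s['finger_gap'])"
```

```text
tcp [ 0.5176 -0.0976  0.1449] units [ 0.01  -0.004 -0.054] roll -8.05 joints [-0.19  0.31 -0.3   0.96 -0.    1.04]
[-0.6077756  -2.40548321  4.0902766 ] [-0.76445838  0.23433458  0.13699695] 0.1310438088756343
```

Call:
{"api": "move_arm", "payload": {
  "series": [
    {"translation": [0,0,0.008],"roll": 1,"gripper": 5},
    {"translation": [0,0,0.015],"roll": 2,"gripper": 5},
    {"translation": [0,0,0.023],"roll": 3,"gripper": 5},
    {"translation": [0,0,0.03],"roll": 4,"gripper": 5},
    {"translation": [0,0,0.038],"roll": 5,"gripper": 5},
    {"translation": [0,0,0.046],"roll": 6,"gripper": 5},
    {"translation": [0,0,0.053],"roll": 7,"gripper": 5},
    {"translation": [0,0,0.061],"roll": 8,"gripper": 5}
  ]
}}

```text
t: 21.2
eef_pos: [0.518, -0.0977, 0.1424]
tcp_rot: [0.001, 0.82, 0.572, 0.0]
force: [-1.2, -2.9, 3.0]
finger_gap: 0.13
```

```bash
python3 -c "
from h import *
goto([.5173,-.0973,.147],np.radians(60));s=r.state();print(s['force'],s['ft_torque'],s['finger_gap'])"
```

```text
tcp [ 0.518  -0.0977  0.1424] units [ 0.004 -0.02  -0.114] roll -16.05 joints [-0.19  0.32 -0.3   0.95 -0.    1.74]
[-1.20533981 -2.89662217  2.98197975] [-0.79766725  0.02683161  0.11099762] 0.13043228704518994
```

Call:
{"api": "move_arm", "payload": {
  "series": [
    {"translation": [0,0,0.006],"roll": 0.8,"gripper": 5},
    {"translation": [0,0,0.012],"roll": 1.6,"gripper": 5},
    {"translation": [0,0,0.018],"roll": 2.4,"gripper": 5},
    {"translation": [0,0,0.024],"roll": 3.2,"gripper": 5},
    {"translation": [0,0,0.03],"roll": 4,"gripper": 5},
    {"translation": [0,0,0.036],"roll": 4.8,"gripper": 5},
    {"translation": [0,0,0.042],"roll": 5.6,"gripper": 5},
    {"translation": [0,0,0.049],"roll": 6.4,"gripper": 5}
  ]
}}

```text
t: 22.0
eef_pos: [0.5182, -0.098, 0.1405]
tcp_rot: [0.001, 0.946, 0.324, 0.001]
force: [-0.2, -3.8, 3.4]
finger_gap: 0.123
```

```bash
python3 -c "
from h import *
goto([.5173,-.0973,.147],np.radians(60));s=r.state();print(s['force'],s['ft_torque'],s['finger_gap'])"
```

```text
tcp [ 0.5182 -0.098   0.1405] units [-0.007 -0.028 -0.163] roll 13.56 joints [-0.19  0.32 -0.3   0.95 -0.    2.3 ]
[-0.18326569 -3.8446741   3.3975171 ] [-0.96686811 -0.02450004  0.06778667] 0.12294793744650981
```

Continue more slowly, 2.5° per row, watching the torque for the hard stop.

Call:
{"api": "move_arm", "payload": {
  "series": [
    {"translation": [0,0,0.003],"roll": 0.4,"gripper": 5},
    {"translation": [0,0,0.006],"roll": 0.8,"gripper": 5},
    {"translation": [0,0,0.009],"roll": 1.2,"gripper": 5},
    {"translation": [0,0,0.012],"roll": 1.6,"gripper": 5},
    {"translation": [0,0,0.015],"roll": 2.0,"gripper": 5},
    {"translation": [0,0,0.018],"roll": 2.4,"gripper": 5},
    {"translation": [0,0,0.021],"roll": 2.8,"gripper": 5},
    {"translation": [0,0,0.021],"roll": 2.8,"gripper": 5}
  ]
}}

```text
t: 22.8
eef_pos: [0.5182, -0.0981, 0.1396]
tcp_rot: [0.001, 0.978, 0.208, 0.001]
force: [0.4, -5.4, 2.7]
finger_gap: 0.127
```

```bash
python3 -c "
from h import *
goto([.5173,-.0973,.147],np.radians(60));s=r.state();print(s['force'],s['ft_torque'],s['finger_gap'])"
```

```text
tcp [ 0.5182 -0.0981  0.1396] units [-0.012 -0.026 -0.184] roll 10.79 joints [-0.19  0.32 -0.3   0.94 -0.    2.54]
[ 0.40008616 -5.38292092  2.66499136] [-1.09815337 -0.0842039  -0.01994861] 0.1266655449221323
```

Call:
{"api": "move_arm", "payload": {
  "series": [
    {"translation": [0,0,0.003],"roll": 0.4,"gripper": 5},
    {"translation": [0,0,0.006],"roll": 0.8,"gripper": 5},
    {"translation": [0,0,0.009],"roll": 1.2,"gripper": 5},
    {"translation": [0,0,0.012],"roll": 1.6,"gripper": 5},
    {"translation": [0,0,0.015],"roll": 2.0,"gripper": 5},
    {"translation": [0,0,0.018],"roll": 2.4,"gripper": 5},
    {"translation": [0,0,0.018],"roll": 2.4,"gripper": 5},
    {"translation": [0,0,0.018],"roll": 2.4,"gripper": 5}
  ]
}}

```text
t: 23.6
eef_pos: [0.5208, -0.099, 0.1396]
tcp_rot: [0.003, 0.994, 0.107, 0.003]
force: [5.6, -9.3, 1.5]
finger_gap: 0.127
```

```bash
python3 -c "
from h import *
goto([.5173,-.0973,.147],np.radians(60));s=r.state();print(s['force'],s['ft_torque'],s['finger_gap'])
im=r.get_image('wrist');cv2.imwrite('pics/w14.png',im[:,:,::-1])
im=r.get_image('scene');crop(im,140,140,260,240,6,'pics/s14.png')"
```

```text
tcp [ 0.5208 -0.099   0.1396] units [-0.076 -0.059 -0.187] roll 8.46 joints [-0.19  0.32 -0.3   0.94 -0.    2.74]
[ 5.60028162 -9.25971972  1.49414404] [-1.80908216 -0.88806845  1.93286064] 0.127248884281529
```

View pics/w14.png

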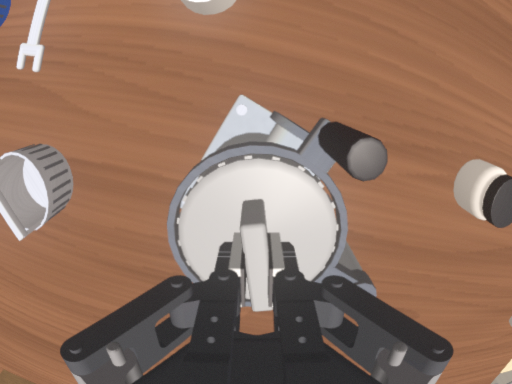

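Torque rose to 1.9 N m after about 2.3 rad, so the cap is at its hard stop. Release and lift to check.

Call:
{"api": "move_arm", "payload": {
  "series": [
    {"translation": [0,0,0],"roll": 0,"gripper": 30},
    {"translation": [0,0,0],"roll": 0,"gripper": 45},
    {"translation": [0,0,0],"roll": 0,"gripper": 45},
    {"translation": [0,0,-0.4],"roll": 0,"gripper": 45},
    {"translation": [0,0,-1.1],"roll": 0,"gripper": 45},
    {"translation": [0,0,-1.9],"roll": 0,"gripper": 45},
    {"translation": [0,0,-2.3],"roll": 0,"gripper": 45},
    {"translation": [0,0,-2.3],"roll": 0,"gripper": 45}
  ]
}}

```text
t: 24.5
eef_pos: [0.5182, -0.0969, 0.2327]
tcp_rot: [0.0, 0.995, 0.104, 0.002]
force: [-0.1, 0.4, 0.7]
finger_gap: 0.523
```

```bash
python3 -c "
from h import *
goto([.5173,-.0973,.147],np.radians(60));s=r.state();print(s['force'],s['ft_torque'],s['finger_gap'])
im=r.get_image('wrist');cv2.imwrite('pics/w15.png',im[:,:,::-1])
crop(im,180,100,400,320,3,'pics/w15c.png')
im=r.get_image('scene');crop(im,140,140,260,240,6,'pics/s15.png')"
```

```text
tcp [ 0.5182 -0.0969  0.2327] units [-0.032  0.003  2.142] roll 8.4 joints [-0.19  0.26 -0.13  1.17  0.    2.75]
[-0.07836074  0.35243572  0.66859327] [-0.02818376 -0.02039662 -0.03563626] 0.5226314118865547
```

View pics/w15c.png

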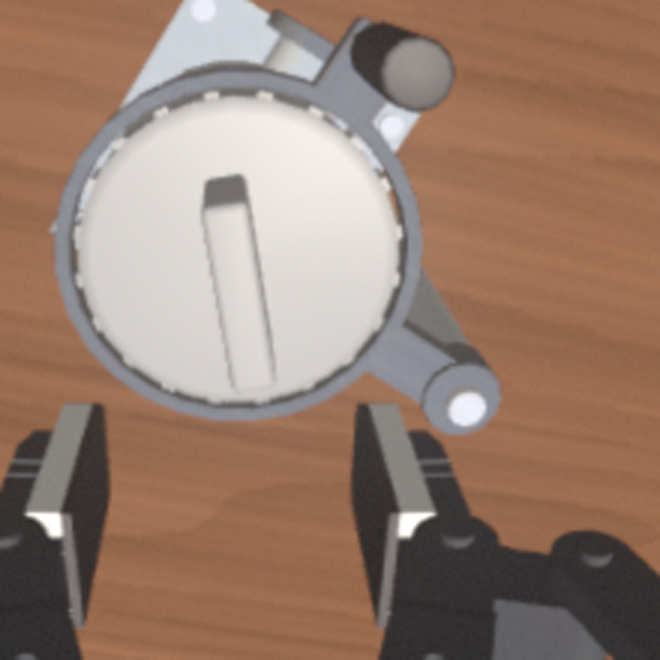

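View pics/s15.png

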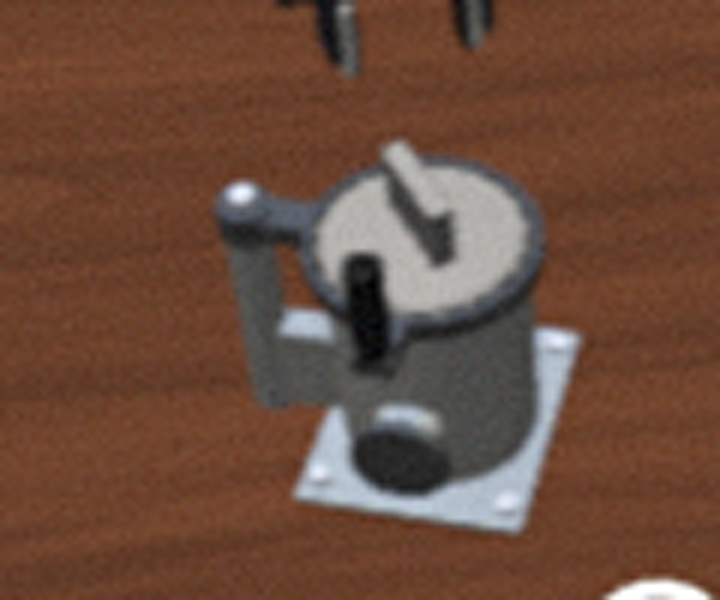

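```bash
python3 - <<'E'
from h import *
p=tool();p=(np.array([.5182,-.0969,.2327]),p[1])
c=lambda x,y:(180+(x+.5)/3-.5,100+(y+.5)/3-.5)
print("post",wonz(*c(419,72),.18,p)); z=.164
a=wonz(*c(223,205),z,p);b=wonz(*c(255,388),z,p);print(a,b,np.hypot(*(a-b)[:2]),(a+b)/2,np.degrees(np.arctan2(*(a-b)[1::-1])))
print("hinge",wonz(*c(466,409),.134,p))
for f in ('s12','s15'):
    pass
d=lambda x,y:(140+(x+.5)/6-.5,140+(y+.5)/6-.5)
print("scene post before",onz("scene",*d(372,258),.18),"after",onz("scene",*d(364,262),.18))
im=r.get_image('top');crop(im,260,160,400,250,5,'pics/t15.png')
E
```

```text
post [ 0.58735143 -0.12436627  0.18      ]
[ 0.54380161 -0.08893878  0.164     ] [ 0.49649194 -0.1074516   0.164     ] 0.05080285558901902 [ 0.52014678 -0.09819519  0.164     ] 21.370981530907056
hinge [ 0.48714188 -0.17839772  0.134     ]
scene post before [ 0.58623841 -0.12236341  0.18      ] after [ 0.58811915 -0.12576047  0.18      ]
```

View pics/t15.png

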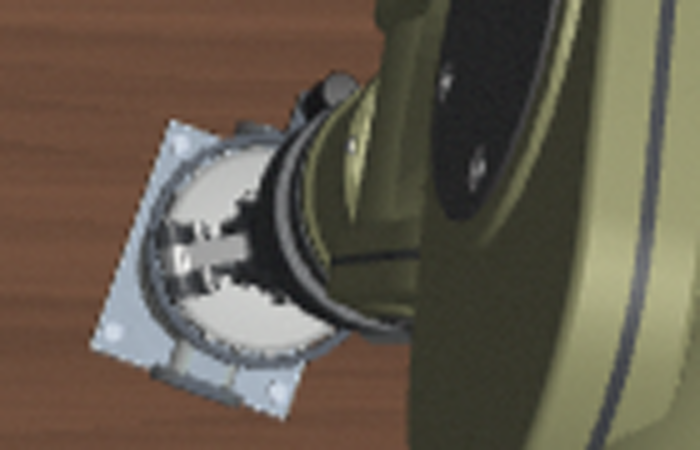

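View pics/t12.png

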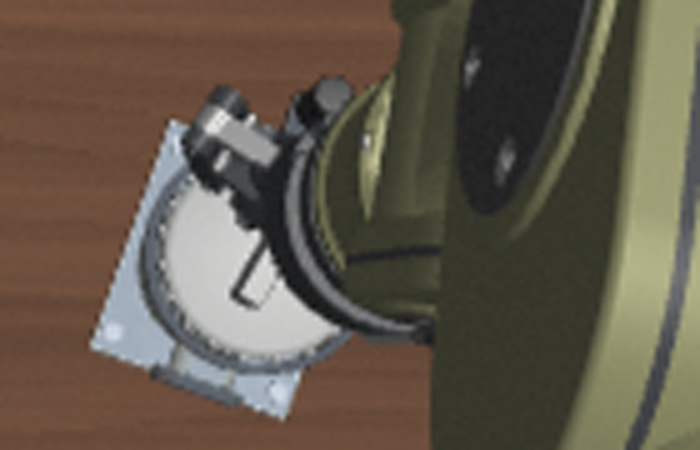

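The cap turned 2.2 rad and lies flush in the ring. But the post has shifted by about 3–4 mm (scene crop (372,258)→(364,262); top crop (332,95)→(341,90)). The last torque pushed the arm about 2° off its stop, so I will close it again.

```bash
python3 -c "
from h import *
goto([.587,-.1245,.235],np.radians(118));print(tool()[1].round(3))"
```

```text
tcp [ 0.5159 -0.0967  0.2292] units [ 1.593  1.048 -0.151] roll -3.2 joints [-0.19  0.26 -0.14  1.17  0.    2.75]
[[ 0.978  0.208 -0.002]
 [ 0.208 -0.978  0.001]
 [-0.002 -0.001 -1.   ]]
```

Call:
{"api": "move_arm", "payload": {
  "series": [
    {"translation": [0.4,0.26,-0.2],"roll": -0.8,"gripper": 45},
    {"translation": [0.9,0.6,-0.2],"roll": -1.6,"gripper": 45},
    {"translation": [1.3,0.85,-0.2],"roll": -2.4,"gripper": 45},
    {"translation": [1.55,1.0,-0.2],"roll": -3.2,"gripper": 45},
    {"translation": [1.6,1.05,-0.2],"roll": -3.2,"gripper": 45},
    {"translation": [1.6,1.05,-0.2],"roll": -3.2,"gripper": 45},
    {"translation": [1.6,1.05,-0.2],"roll": -3.2,"gripper": 45},
    {"translation": [1.6,1.05,-0.2],"roll": -3.2,"gripper": 45}
  ]
}}

```text
t: 25.45
eef_pos: [0.5873, -0.1246, 0.2383]
tcp_rot: [-0.0, 0.97, 0.241, -0.0]
force: [-0.8, -0.7, 0.4]
finger_gap: 0.524
```

```bash
python3 -c "
from h import *
goto([.587,-.1245,.150],np.radians(118));p=tool()
im=r.get_image('wrist');cv2.imwrite('pics/w16.png',im[:,:,::-1]);print(wproj([.587,-.1245,.18],p))"
```

```text
tcp [ 0.5873 -0.1246  0.2383] units [-0.004 -0.005  2.208] roll -0.01 joints [-0.21  0.39  0.07  1.25  0.    2.44]
[256.7738985  207.47153547]
```

View pics/w16.png

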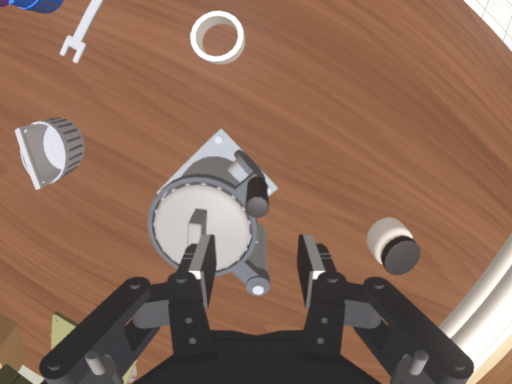

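Call:
{"api": "move_arm", "payload": {
  "series": [
    {"translation": [0,0,0.5],"roll": 0,"gripper": 38},
    {"translation": [0,0,1.1],"roll": 0,"gripper": 38},
    {"translation": [0,0,1.7],"roll": 0,"gripper": 38},
    {"translation": [0,0,2.1],"roll": 0,"gripper": 38},
    {"translation": [0,0,2.2],"roll": 0,"gripper": 38},
    {"translation": [0,0,2.2],"roll": 0,"gripper": 30},
    {"translation": [0,0,2.2],"roll": 0,"gripper": 10},
    {"translation": [0,0,2.2],"roll": 0,"gripper": 0}
  ],
  "newtons": 25
}}

```text
t: 26.3
eef_pos: [0.5887, -0.125, 0.1517]
tcp_rot: [0.0, 0.97, 0.242, 0.001]
force: [-0.9, 0.6, -0.1]
finger_gap: 0.205
```

```bash
python3 -c "
from arc import *
arc((.4885,-.1774),[1,2,3]);s=r.state();print(s['force'],s['ft_torque'],s['finger_gap'])"
```

```text
r 0.11308064751054116 phi 27.62419006134369 tool y yaw -62.03413817656876
1 [-0.04 -0.05  0.04] -0.2
2 [-0.04 -0.1   0.04] -0.4
3 [-0.05 -0.15  0.04] -0.6
[-0.85685847  0.59238387 -0.13390357] [ 0.06561459  0.14962215 -0.06587063] 0.20499207425323115
```

Call:
{"api": "move_arm", "payload": {
  "series": [
    {"translation": [0,-0.02,0],"roll": -0.1,"gripper": 0},
    {"translation": [0,-0.04,0],"roll": -0.2,"gripper": 0},
    {"translation": [-0.01,-0.06,0],"roll": -0.3,"gripper": 0},
    {"translation": [-0.01,-0.08,0],"roll": -0.4,"gripper": 0},
    {"translation": [-0.02,-0.1,0],"roll": -0.5,"gripper": 0},
    {"translation": [-0.02,-0.12,0],"roll": -0.5,"gripper": 0},
    {"translation": [-0.02,-0.14,0],"roll": -0.5,"gripper": 0},
    {"translation": [-0.02,-0.15,0],"roll": -0.5,"gripper": 0}
  ]
}}

```text
t: 27.1
eef_pos: [0.5866, -0.1212, 0.1516]
tcp_rot: [0.002, 0.965, 0.263, 0.002]
force: [3.4, -4.5, 4.7]
finger_gap: 0.205
```

```bash
python3 -c "
from arc import *
arc((.4885,-.1774),[1,2,3]);s=r.state();print(s['force'],s['ft_torque'],s['finger_gap'])"
```

```text
r 0.11306254139027092 phi 29.826544710973184 tool y yaw -59.54471456676718
1 [-0.04 -0.05  0.04] -0.2
2 [-0.04 -0.1   0.04] -0.4
3 [-0.04 -0.15  0.04] -0.6
[ 3.37032885 -4.4823215   4.69904116] [-0.72326318 -0.60341625 -0.06286459] 0.2049833808034604
```

Call:
{"api": "move_arm", "payload": {
  "series": [
    {"translation": [0,-0.02,0],"roll": 0,"gripper": 0},
    {"translation": [0,-0.04,0],"roll": 0,"gripper": 0},
    {"translation": [0,-0.04,0],"roll": 0,"gripper": 0},
    {"translation": [0,-0.04,0],"roll": 0,"gripper": 0},
    {"translation": [0,-0.04,0],"roll": 0,"gripper": 0},
    {"translation": [0,-0.04,0],"roll": 0,"gripper": 0},
    {"translation": [0,-0.04,0],"roll": 0,"gripper": 0},
    {"translation": [0,-0.04,0],"roll": 0,"gripper": 0}
  ]
}}

```text
t: 27.9
eef_pos: [0.5866, -0.1212, 0.1516]
tcp_rot: [0.003, 0.965, 0.262, 0.002]
force: [4.9, -7.7, 3.3]
finger_gap: 0.201
```

```bash
python3 -c "
from arc import *
arc((.4885,-.1774),[1]);s=r.state();print(s['force'],s['ft_torque'],s['finger_gap'])"
```

```text
r 0.11308535297489002 phi 29.813553715983755 tool y yaw -59.591495710704756
1 [-0.04 -0.05  0.04] -0.2
[ 4.92972412 -7.678335    3.30228897] [-1.26232625 -0.8638643  -0.04243289] 0.20069715335843458
```

Call:
{"api": "move_arm", "payload": {
  "series": [
    {"translation": [0,0,0],"roll": 0,"gripper": 38},
    {"translation": [0,0,0],"roll": 0,"gripper": 38},
    {"translation": [0,0,0],"roll": 0,"gripper": 38},
    {"translation": [0,0,-0.5],"roll": 0,"gripper": 38},
    {"translation": [0,0,-1.2],"roll": 0,"gripper": 38},
    {"translation": [-0.4,0,-1.8],"roll": 0.5,"gripper": 45},
    {"translation": [-1.0,-0.1,-2.1],"roll": 1,"gripper": 45},
    {"translation": [-1.6,-0.2,-2.2],"roll": 1.4,"gripper": 45}
  ]
}}

```text
t: 28.7
eef_pos: [0.5245, -0.1441, 0.2397]
tcp_rot: [0.0, 0.979, 0.203, 0.001]
force: [0.8, -0.2, -0.4]
finger_gap: 0.527
```

```bash
python3 -c "
from h import *
goto([.5174,-.0974,.140],np.radians(-66.4));p=tool()
im=r.get_image('wrist');cv2.imwrite('pics/w17.png',im[:,:,::-1])
crop(im,180,100,400,320,3,'pics/w17c.png')
im=r.get_image('scene');crop(im,140,140,260,240,6,'pics/s17.png')"
```

```text
tcp [ 0.5245 -0.1441  0.2397] units [ 0.297 -1.144  2.491] roll -0.03 joints [-0.27  0.29 -0.08  1.2   0.    2.46]
```

View pics/w17c.png

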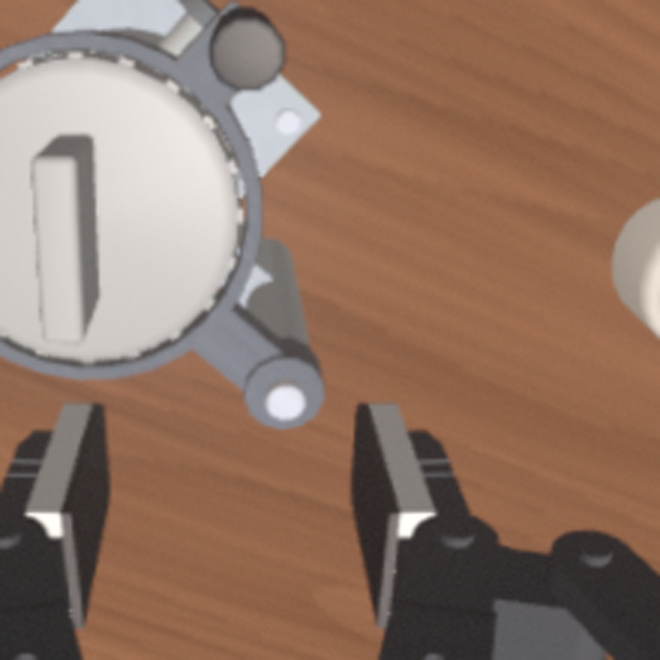

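View pics/s17.png

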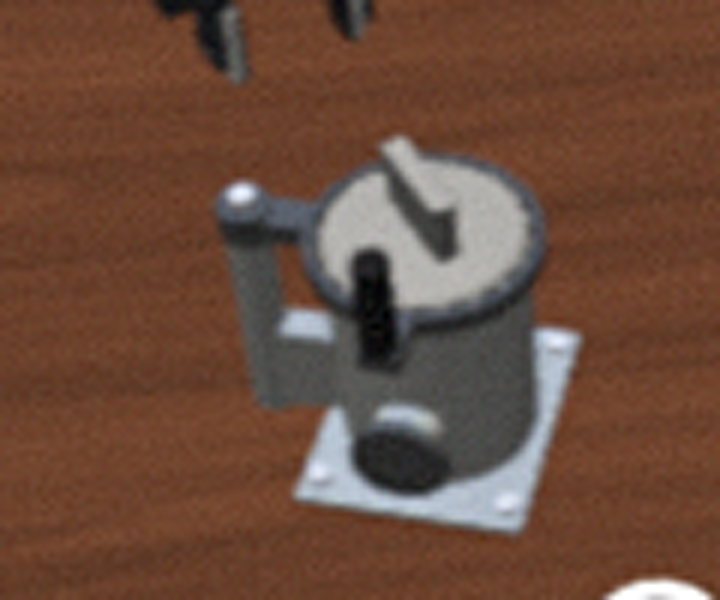

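```bash
python3 - <<'E'
from h import *
Rm=tool()[1];p=(np.array([.5245,-.1441,.2397]),Rm);print(tool()[0])
c=lambda x,y:(180+(x+.5)/3-.5,100+(y+.5)/3-.5); d=lambda x,y:(140+(x+.5)/6-.5,140+(y+.5)/6-.5)
def tri(r1,r2):
    (o1,d1),(o2,d2)=r1,r2;A=np.stack([d1,-d2],1);s=np.linalg.lstsq(A,o2-o1,rcond=None)[0];P,Q=o1+s[0]*d1,o2+s[1]*d2;return ((P+Q)/2).round(4),round(np.linalg.norm(P-Q)*1e3,1)
a=wonz(*c(56,158),.164,p);b=wonz(*c(65,338),.164,p);print(a,b,(a+b)/2,np.degrees(np.arctan2(*(a-b)[1::-1])))
print("mid after",tri(wray(*c(61,246),p),ray("scene",*d(420,177))))
p0=(np.array([.5156,-.0984,.2403]),p[1])
print("post now",onz("scene",*d(372,257),.18),tri(wray(*c(249,48),p),ray("scene",*d(371,257))))
m=(a+b)/2
goto([m[0],m[1],.140],np.arctan2(*(a-b)[1::-1])+np.pi/2)
E
```

```text
[ 0.52187889 -0.144407    0.23921228]
[ 0.54115609 -0.08828304  0.164     ] [ 0.49539808 -0.10733197  0.164     ] [ 0.51827708 -0.09780751  0.164     ] 22.60182412081024
mid after (array([ 0.5186, -0.0982,  0.1609]), np.float64(1.7))
post now [ 0.58564858 -0.12232929  0.18      ] (array([ 0.5867, -0.122 ,  0.181 ]), np.float64(1.5))
tcp [ 0.5219 -0.1444  0.2392] units [ 0.383 -1.103  2.481] roll 0.15 joints [-0.27  0.29 -0.08  1.21 -0.    2.46]
```

Post is back at (372,258) as before screwing; the bar's triangulated top is 161 mm (home 164, wound up 172). As a tightness check, I will regrip the bar with a light clockwise bias.

Call:
{"api": "move_arm", "payload": {
  "series": [
    {"translation": [0.2,-0.6,0],"roll": 0.3,"gripper": 38},
    {"translation": [0.38,-1.1,0],"roll": 0.5,"gripper": 38},
    {"translation": [0.38,-1.1,0.5],"roll": 0.5,"gripper": 38},
    {"translation": [0.38,-1.1,1.2],"roll": 0.5,"gripper": 38},
    {"translation": [0.38,-1.1,1.9],"roll": 0.5,"gripper": 38},
    {"translation": [0.38,-1.1,2.3],"roll": 0.5,"gripper": 38},
    {"translation": [0.38,-1.1,2.38],"roll": 0.5,"gripper": 38},
    {"translation": [0.38,-1.1,2.38],"roll": 0.5,"gripper": 38}
  ]
}}

```text
t: 29.6
eef_pos: [0.5206, -0.0973, 0.1426]
tcp_rot: [-0.001, 0.983, 0.182, -0.001]
force: [0.0, 0.1, -0.3]
finger_gap: 0.443
```

```bash
python3 -c "
from h import *
goto([.5178,-.0976,.141],np.radians(112.6));p=tool()
im=r.get_image('wrist');cv2.imwrite('pics/w18.png',im[:,:,::-1]);print(r.state()['force'])"
```

```text
tcp [ 0.5206 -0.0973  0.1426] units [-0.068 -0.019  0.039] roll -0.32 joints [-0.18  0.32 -0.29  0.96  0.    2.59]
[ 0.18977868 -0.34633687  0.11887106]
```

View pics/w18.png

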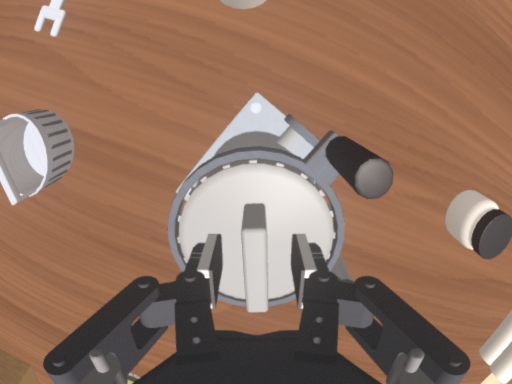

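Call:
{"api": "move_arm", "payload": {
  "series": [
    {"translation": [-0.06,-0.02,0],"roll": 0,"gripper": 20},
    {"translation": [-0.06,-0.02,0],"roll": 0,"gripper": 5},
    {"translation": [-0.06,-0.02,0],"roll": 0,"gripper": 5},
    {"translation": [-0.06,-0.02,0],"roll": 0,"gripper": 5},
    {"translation": [-0.06,-0.02,0],"roll": 0.2,"gripper": 5},
    {"translation": [-0.06,-0.02,0],"roll": 0.4,"gripper": 5},
    {"translation": [-0.06,-0.02,0],"roll": 0.5,"gripper": 5},
    {"translation": [-0.06,-0.02,0],"roll": 0.5,"gripper": 5}
  ],
  "newtons": 40
}}

```text
t: 30.45
eef_pos: [0.5208, -0.0984, 0.1444]
tcp_rot: [0.001, 0.987, 0.16, 0.002]
force: [5.3, -0.3, 4.1]
finger_gap: 0.125
```

```bash
python3 -c "
from h import *
goto([.5178,-.0976,.141],np.radians(112.6));s=r.state();print(s['force'],s['ft_torque'],s['finger_gap'])"
```

```text
tcp [ 0.5208 -0.0984  0.1444] units [-0.065 -0.043  0.085] roll -0.83 joints [-0.19  0.32 -0.29  0.96 -0.    2.63]
[ 5.28239722 -0.28054531  4.05269857] [-0.21178243 -0.98811626  0.58530958] 0.12468517526795588
```

Torque rose to 0.59 N m within 2.5°, well above the thread friction of 0.12, so the cap is hard home. Release and check the arm again.

Call:
{"api": "move_arm", "payload": {
  "series": [
    {"translation": [0,0,0],"roll": 0,"gripper": 30},
    {"translation": [0,0,0],"roll": 0,"gripper": 38},
    {"translation": [0,0,0],"roll": 0,"gripper": 38},
    {"translation": [0,0,-0.4],"roll": 0,"gripper": 38},
    {"translation": [0,0,-1.1],"roll": 0,"gripper": 38},
    {"translation": [0,0,-1.9],"roll": 0,"gripper": 38},
    {"translation": [0,0,-2.4],"roll": 0,"gripper": 38},
    {"translation": [0,0,-2.4],"roll": 0,"gripper": 38}
  ]
}}

```text
t: 31.25
eef_pos: [0.5196, -0.0981, 0.2417]
tcp_rot: [0.001, 0.987, 0.16, 0.002]
force: [0.8, -0.9, -0.5]
finger_gap: 0.45
```

```bash
python3 -c "
from h import *
goto([.5865,-.1215,.238],np.radians(118.5))
im=r.get_image('scene');crop(im,140,140,260,240,6,'pics/s19.png')
im=r.get_image('top');crop(im,260,160,400,250,5,'pics/t19.png')"
```

```text
tcp [ 0.5196 -0.0981  0.2417] units [1.401 1.083 0.099] roll -2.01 joints [-0.19  0.26 -0.11  1.2  -0.    2.63]
```

View pics/s19.png

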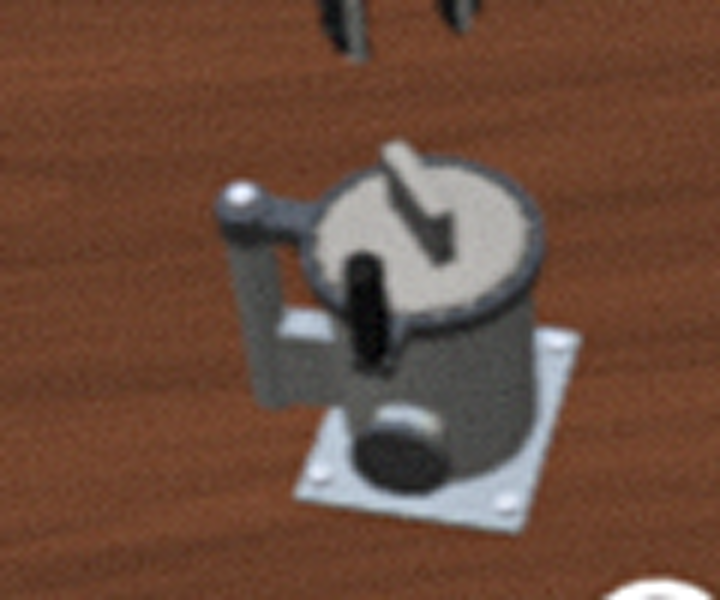

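View pics/t19.png

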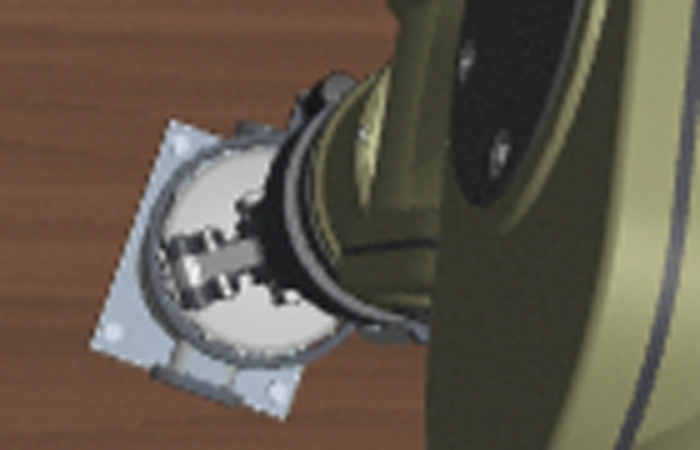

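The post is again at (365,262), about 2° open, so I repeat the closing push.

Call:
{"api": "move_arm", "payload": {
  "series": [
    {"translation": [0.45,0.35,0],"roll": -0.6,"gripper": 38},
    {"translation": [0.9,0.7,0],"roll": -1.2,"gripper": 38},
    {"translation": [1.3,1.0,0],"roll": -1.8,"gripper": 38},
    {"translation": [1.43,1.12,0],"roll": -2,"gripper": 38},
    {"translation": [1.43,1.12,0],"roll": -2,"gripper": 38},
    {"translation": [1.43,1.12,0],"roll": -2,"gripper": 38},
    {"translation": [1.43,1.12,0],"roll": -2,"gripper": 38},
    {"translation": [1.43,1.12,0],"roll": -2,"gripper": 38}
  ]
}}

```text
t: 32.15
eef_pos: [0.5862, -0.122, 0.2395]
tcp_rot: [-0.0, 0.969, 0.246, -0.0]
force: [-0.0, -0.6, -0.6]
finger_gap: 0.442
```

```bash
python3 -c "
from h import *
goto([.588,-.1245,.150],np.radians(118))
im=r.get_image('wrist');cv2.imwrite('pics/w20.png',im[:,:,::-1])
p=tool();print(wproj([.588,-.1245,.18],p))"
```

```text
tcp [ 0.5862 -0.122   0.2395] units [0.01  0.077 2.238] roll 0.09 joints [-0.21  0.39  0.07  1.25  0.    2.44]
[261.04331002 206.25071226]
```

View pics/w20.png

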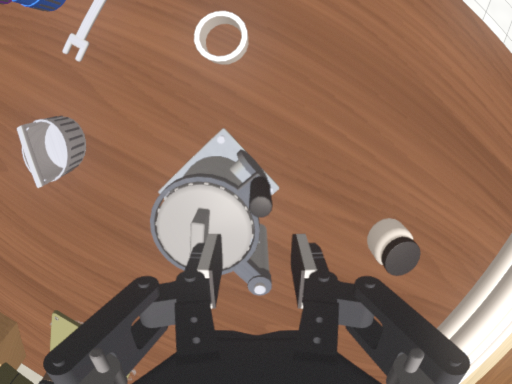

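Call:
{"api": "move_arm", "payload": {
  "series": [
    {"translation": [0,0.07,0.5],"roll": 0,"gripper": 38},
    {"translation": [0,0.07,1.1],"roll": 0,"gripper": 38},
    {"translation": [0,0.07,1.7],"roll": 0,"gripper": 38},
    {"translation": [0,0.07,2.1],"roll": 0,"gripper": 38},
    {"translation": [0,0.07,2.2],"roll": 0,"gripper": 38},
    {"translation": [0,0.07,2.2],"roll": 0,"gripper": 30},
    {"translation": [0,0.07,2.2],"roll": 0,"gripper": 10},
    {"translation": [0,0.07,2.2],"roll": 0,"gripper": 0}
  ],
  "newtons": 25
}}

```text
t: 33.0
eef_pos: [0.5889, -0.1248, 0.1525]
tcp_rot: [0.0, 0.969, 0.246, 0.001]
force: [-1.4, 0.9, 0.3]
finger_gap: 0.2
```

Call:
{"api": "move_arm", "payload": {
  "series": [
    {"translation": [0,-0.02,0],"roll": -0.1,"gripper": 0},
    {"translation": [0,-0.04,0],"roll": -0.2,"gripper": 0},
    {"translation": [-0.01,-0.06,0],"roll": -0.3,"gripper": 0},
    {"translation": [-0.01,-0.08,0],"roll": -0.4,"gripper": 0},
    {"translation": [-0.02,-0.1,0],"roll": -0.5,"gripper": 0},
    {"translation": [-0.02,-0.12,0],"roll": -0.5,"gripper": 0},
    {"translation": [-0.02,-0.14,0],"roll": -0.5,"gripper": 0},
    {"translation": [-0.02,-0.15,0],"roll": -0.5,"gripper": 0}
  ]
}}

```text
t: 33.8
eef_pos: [0.5868, -0.121, 0.1524]
tcp_rot: [0.002, 0.964, 0.267, 0.002]
force: [4.9, -4.3, 5.4]
finger_gap: 0.202
```

```bash
python3 -c "
from arc import *
arc((.4885,-.1774),[1]);s=r.state();print(s['force'],s['ft_torque'],s['finger_gap'])"
```

```text
r 0.11329100182894143 phi 29.8330054635264 tool y yaw -59.04584813565497
1 [-0.05 -0.05  0.06] -0.2
[ 4.88042913 -4.34196934  5.35378292] [-0.78143345 -0.65931154 -0.13187178] 0.20189912575696745
```

Call:
{"api": "move_arm", "payload": {
  "series": [
    {"translation": [0,-0.03,0],"roll": 0,"gripper": 0},
    {"translation": [0,-0.04,0],"roll": 0,"gripper": 0},
    {"translation": [0,-0.04,0],"roll": 0,"gripper": 0},
    {"translation": [0,-0.04,0],"roll": 0,"gripper": 38},
    {"translation": [0,-0.04,0],"roll": 0,"gripper": 38},
    {"translation": [0,-0.04,0],"roll": 0,"gripper": 38},
    {"translation": [0,-0.04,-0.4],"roll": 0,"gripper": 38},
    {"translation": [0,-0.04,-1.0],"roll": 0,"gripper": 38}
  ]
}}

```text
t: 34.6
eef_pos: [0.5816, -0.1177, 0.1893]
tcp_rot: [-0.002, 0.964, 0.267, -0.003]
force: [-0.2, 0.7, 0.2]
finger_gap: 0.445
```

Call:
{"api": "move_arm", "payload": {
  "series": [
    {"translation": [0,0,-0.8],"roll": 0,"gripper": 38},
    {"translation": [0,0,-1.6],"roll": 0,"gripper": 38},
    {"translation": [-0.3,0.8,-2.2],"roll": 0,"gripper": 38},
    {"translation": [-0.6,1.7,-2.4],"roll": 0,"gripper": 38},
    {"translation": [-1.0,2.6,-2.4],"roll": 0,"gripper": 38},
    {"translation": [-1.4,3.5,-2.4],"roll": 0,"gripper": 38},
    {"translation": [-1.8,4.4,-2.4],"roll": 0,"gripper": 38},
    {"translation": [-2.0,5.0,-2.4],"roll": 0,"gripper": 38}
  ]
}}

```text
t: 35.4
eef_pos: [0.6175, -0.3333, 0.2862]
tcp_rot: [-0.001, 0.964, 0.266, -0.001]
force: [0.3, 0.3, 0.1]
finger_gap: 0.448
```

```bash
python3 -c "
from h import *
print(tool()[0],r.state()['force'])
im=r.get_image('scene');cv2.imwrite('pics/s21.png',im[:,:,::-1]);crop(im,140,140,260,240,6,'pics/s21c.png')
im=r.get_image('top');cv2.imwrite('pics/t21.png',im[:,:,::-1]);crop(im,260,160,400,250,5,'pics/t21c.png')"
```

```text
[ 0.61746624 -0.33334875  0.28616422] [0.2948768  0.29477184 0.14351914]
```

View pics/s21c.png

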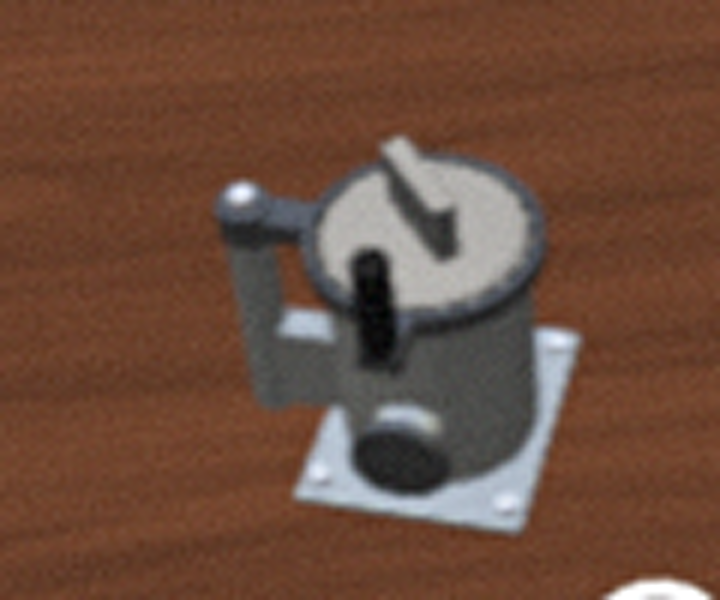

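View pics/t21.png

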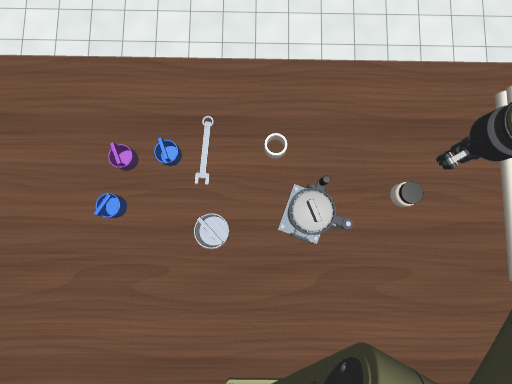

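View pics/s21.png

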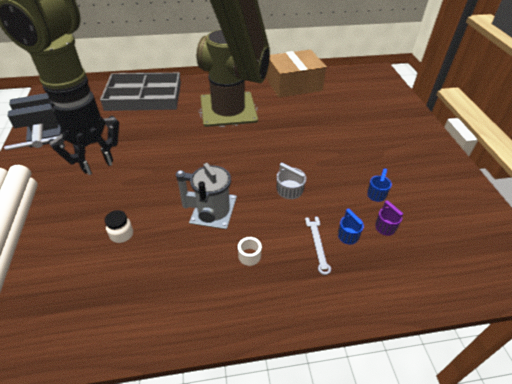

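The cap is over the pot with the post back at (372,258), and the bystanders are at their starting pixels: wide basket (212,231), wrench (205,150), coupling (276,145), jar (405,194). The robot is clear, so I hand in.

```bash
python3 -c "
from bench import r
print(r.state()['t']);print(r.job_done())"
```

```text
35.5
the job is handed in; nothing more can be done
None
```

The job is done and handed in at 35.5 s. The narrow steel basket stands in the pot with its handle up, the cap arm is swung to its stop, and the cap is screwed clockwise to its hard stop.

**Last checks:**
- **Basket:** the wrist and scene views, taken before the cap was swung over, showed it upright and centred, with its handle below the rim. It met no force on the way down.
- **Cap:** it turned about 2.2 rad, then the torque rose to 1.9 N m. Gripped again, it resisted at 0.59 N m within about 2.5°, well above the 0.12 N m thread friction. The bar's top measured 161 mm in two views, where home is 164 mm and wound up is 172 mm; that is 3 mm low, which I put down to measuring error.
- **Arm:** tightening pushed it about 2° off its stop, and so did the re-check. I pushed it back both times. The second time it came to the same angle as before (29.8°) with the force rising, and the final picture shows the post back at the same pixel. It was therefore re-seated on its stop after the cap was already home, not only before screwing.
- **Bystanders:** the wide basket, wrench, coupling and jar are where they started, and the robot ended clear of everything.

The cap's absolute screw angle cannot be read, so "fully home" rests on the torque and the bar height.

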